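# Open the in-use desiccant jar, recharge it and fit its vented cover

## Task

Two screw-cap jars stand on the lab bench; the green plate lies beside the jar that is in use, the red plate beside the one that must stay shut. Unscrew the cap of the in-use jar until the thread lets go, lift it off and lay it flat on the white mat; then drop every dry (blue) desiccant canister on the bench into that jar, and when all are in, set the vented grey cover with the yellow knob squarely down on its mouth. Put every spent (orange) canister into the steel tray at any time, and leave the other jar, the beaker, the wash bottle and the cardboard box as they are.

Things in the scene. Friction and masses are not known exactly. Their poses are not given: they have to be found in the camera images.
- jar_a: Screw-top jar fixed in a square holder (84 x 84 x 10 mm); glass body 64 mm across, white neck, round mouth of 40 mm bore, rim 100 mm above the bench, inner floor at 14 mm. Outside right-hand thread, 9 mm pitch, 54 mm over the ridges, about 2 mm axial play. Origin on the axis at bench level, z up.
- jar_b: As jar_a, the second jar.
- cap_a: Screw cap of jar_a, 60 g: blue skirt 65 mm across, 36 mm high, 4 mm top plate, on it a round knob 34 mm across, 40 to 66 mm above the skirt's lower edge. Origin there on the axis, 64 mm above the bench when shut. Turns easily; counterclockwise from above unscrews, climbing 9 mm a turn; lets go after about 2.25 turns (20 mm), not before. Clears the rim at 100 mm.
- cap_b: Screw cap of jar_b; the same as cap_a.
- jar_a_mouth (a point): Centre of jar_a's mouth at the rim, 100 mm above the bench.
- jar_b_mouth (a point): The same for jar_b.
- plate_green: Green plate, 34 x 50 x 4 mm, fixed flat on the bench about 80 mm from the axis of the in-use jar, on the side away from the robot; the jar to open. Origin at its underside's centre.
- plate_red: Red plate, same size, in the same place by the jar that must stay shut.
- cap_mat: White square mat, 110 x 110 mm, 3 mm thick, fixed flat on the bench; the removed cap goes here. Origin at its underside's centre.
- tray: Open steel tray, 100 mm (its x) x 130 mm (its y), 28 mm high, 4 mm walls and floor, fixed on the bench; the orange canisters go here. Origin at its underside's centre.
- blue_1: Blue (dry): small octagonal desiccant canister standing on the bench, 24 mm across flats, 20 mm high, 15 g; origin at its centre, z up along its axis, flats square to its x and y; None from the start means it is absent this time. Goes into the in-use jar.
- blue_2: Blue (dry): small octagonal desiccant canister standing on the bench, 24 mm across flats, 20 mm high, 15 g; origin at its centre, z up along its axis, flats square to its x and y; None from the start means it is absent this time. Goes into the in-use jar.
- blue_3: Blue (dry): small octagonal desiccant canister standing on the bench, 24 mm across flats, 20 mm high, 15 g; origin at its centre, z up along its axis, flats square to its x and y; None from the start means it is absent this time. Goes into the in-use jar.
- orange_1: Orange (spent): small octagonal desiccant canister standing on the bench, 24 mm across flats, 20 mm high, 15 g; origin at its centre, z up along its axis, flats square to its x and y; None from the start means it is absent this time. Goes into the tray.
- orange_2: Orange (spent): small octagonal desiccant canister standing on the bench, 24 mm across flats, 20 mm high, 15 g; origin at its centre, z up along its axis, flats square to its x and y; None from the start means it is absent this time. Goes into the tray.
- cover: Loose vented cover: grey disc 66 mm across, 4 mm thick; on top a round yellow knob 18 mm across, 4 to 30 mm above the disc's underside; below it a plug 33 mm across, 6 mm deep. 40 g. Origin at the centre of the disc's underside (6 mm above the bench as it lies; level with the rim when fitted, plug in the mouth), z up.
- beaker: Glass beaker, 70 mm across, 90 mm high, bystander. Origin at its underside.
- wash_bottle: White wash bottle, 70 mm across, 170 mm high, bystander. Origin at its underside.
- kit_box: Cardboard box, 110 x 90 x 60 mm, bystander. Origin at its underside.

How it is judged (in metres and radians):
On the way, in this order (a step that is already met when the one before it is completed fails the run):
1. the in-use jar's cap is unscrewed and lifted clear of its rim (((horizontal distance between plate_green and jar_a below 0.12 m and z of cap_a in the frame of jar_a above 0.102 m) or (horizontal distance between plate_green and jar_b below 0.12 m and z of cap_b in the frame of jar_b above 0.102 m))), for 0.1 s.
2. that cap lies flat on the white mat, released (((horizontal distance between plate_green and jar_a below 0.12 m and horizontal distance between cap_a and cap_mat below 0.05 m and (angle between cap_a's own z axis and vertical below 0.15 rad or angle between cap_a's own z axis and vertical above 2.99 rad) and height (world z) of cap_a below 0.075 m and linear speed of cap_a below 0.02 m/s and contact force between cap_a and the fingers below 0.1 N) or (horizontal distance between plate_green and jar_b below 0.12 m and horizontal distance between cap_b and cap_mat below 0.05 m and (angle between cap_b's own z axis and vertical below 0.15 rad or angle between cap_b's own z axis and vertical above 2.99 rad) and height (world z) of cap_b below 0.075 m and linear speed of cap_b below 0.02 m/s and contact force between cap_b and the fingers below 0.1 N))), for 0.2 s.
3. every blue canister is inside the in-use jar (((horizontal distance between plate_green and jar_a below 0.12 m and horizontal distance between each of blue_1, blue_2, blue_3 and jar_a below 0.03 m and z of each of blue_1, blue_2, blue_3 in the frame of jar_a below 0.075 m) or (horizontal distance between plate_green and jar_b below 0.12 m and horizontal distance between each of blue_1, blue_2, blue_3 and jar_b below 0.03 m and z of each of blue_1, blue_2, blue_3 in the frame of jar_b below 0.075 m))), for 0.2 s.
4. the vented cover sits on the in-use jar's mouth, released (((horizontal distance between plate_green and jar_a below 0.12 m and horizontal distance between cover and jar_a_mouth below 0.008 m and z of cover in the frame of jar_a_mouth between -0.004 and 0.004 m and angle between cover's own z axis and vertical below 0.08 rad and linear speed of cover below 0.02 m/s and contact force between cover and the fingers below 0.1 N) or (horizontal distance between plate_green and jar_b below 0.12 m and horizontal distance between cover and jar_b_mouth below 0.008 m and z of cover in the frame of jar_b_mouth between -0.004 and 0.004 m and angle between cover's own z axis and vertical below 0.08 rad and linear speed of cover below 0.02 m/s and contact force between cover and the fingers below 0.1 N))), for 0.2 s.
At the end, for the whole second after the job is handed in: The green-plate jar's cap lies flat, either way up, within 50 mm of the mat's centre; all blue canisters are in that jar; the cover sits level on its rim, centred within 8 mm; all orange canisters lie in the tray; the red-plate jar is still shut; all released and at rest (((horizontal distance between plate_green and jar_a below 0.12 m and horizontal distance between cap_a and cap_mat below 0.05 m and (angle between cap_a's own z axis and vertical below 0.15 rad or angle between cap_a's own z axis and vertical above 2.99 rad) and height (world z) of cap_a below 0.075 m and linear speed of each of cap_a, cover below 0.02 m/s and contact force between each of cap_a, cover and the fingers below 0.1 N and horizontal distance between each of blue_1, blue_2, blue_3 and jar_a below 0.03 m and z of each of blue_1, blue_2, blue_3 in the frame of jar_a below 0.075 m and horizontal distance between cover and jar_a_mouth below 0.008 m and z of cover in the frame of jar_a_mouth between -0.004 and 0.004 m and angle between cover's own z axis and vertical below 0.08 rad and z of cap_b in the frame of jar_b below 0.068 m) or (horizontal distance between plate_green and jar_b below 0.12 m and horizontal distance between cap_b and cap_mat below 0.05 m and (angle between cap_b's own z axis and vertical below 0.15 rad or angle between cap_b's own z axis and vertical above 2.99 rad) and height (world z) of cap_b below 0.075 m and linear speed of each of cap_b, cover below 0.02 m/s and contact force between each of cap_b, cover and the fingers below 0.1 N and horizontal distance between each of blue_1, blue_2, blue_3 and jar_b below 0.03 m and z of each of blue_1, blue_2, blue_3 in the frame of jar_b below 0.075 m and horizontal distance between cover and jar_b_mouth below 0.008 m and z of cover in the frame of jar_b_mouth between -0.004 and 0.004 m and angle between cover's own z axis and vertical below 0.08 rad and z of cap_a in the frame of jar_a below 0.068 m)) and x of orange_1 in the frame of tray between -0.046 and 0.046 m and y of orange_1 in the frame of tray between -0.061 and 0.061 m and height (world z) of each of orange_1, orange_2 below 0.035 m and linear speed of each of orange_1, orange_2 below 0.02 m/s and x of orange_2 in the frame of tray between -0.046 and 0.046 m and y of orange_2 in the frame of tray between -0.061 and 0.061 m); the robot touches nothing.
It fails at once if the cap of the jar by the red plate is unscrewed (climbs over 4 mm) ((horizontal distance between plate_red and jar_a below 0.12 m and z of cap_a in the frame of jar_a above 0.068 m) or (horizontal distance between plate_red and jar_b below 0.12 m and z of cap_b in the frame of jar_b above 0.068 m)).
It fails at once if the beaker is pushed more than 30 mm or tipped over (distance of beaker from where it was at the start of the episode above 0.03 m or angle between beaker's own z axis and vertical above 0.5 rad).
It fails at once if the wash bottle is pushed more than 30 mm or tipped over (distance of wash_bottle from where it was at the start of the episode above 0.03 m or angle between wash_bottle's own z axis and vertical above 0.5 rad).
It fails at once if the cardboard box is pushed more than 30 mm or tipped over (distance of kit_box from where it was at the start of the episode above 0.03 m or angle between kit_box's own z axis and vertical above 0.5 rad).
Of blue_1, blue_2, blue_3, orange_1, orange_2 only 3 to 5 are there at a start; the rules pass over those that are not, and their reading is None.
At some moment in a run one of blue_1, blue_2, blue_3, orange_1, orange_2 may be knocked a few centimetres aside while the robot is not near it.
Once in a run the grip may slacken for a moment while it holds something.
It also fails if it takes over 210 s, if anything falls off the work surface, if the arm or the gripper's body presses on something with over 40 N, if the wrist force passes 120 N, or if a joint passes its speed limit or range.

## Robot

A 6-joint arm with a two-finger parallel gripper is mounted at the origin on the work surface. World frame = base frame: x ahead of the robot, y to its left, z up, the work surface at z = 0. Lengths are in mm, angles in rad, forces in N, time in s.
With the tool pointing down it reaches from about 275 to 725 mm from the base axis. Payload 15.9 kg.
Tool frame: the origin (TCP) lies on the centre line of the jaws, within the pads' length; the fingertips stand 8 mm ahead of it and the grasp point (between the pads) lies 11 mm behind it (r.tip_reach is the distance from the TCP to the fingertips, in mm); z points along the fingers, y is the line along which they close (so a half turn about z gives the same grasp; the last joint's range is limited). The gripper opens to 85 mm and grips with 20 to 120 N. Pads are 22 mm wide; open, the fingers measure 114 mm over their backs; the gripper's body (76 mm by 85 mm) begins 54 mm behind the grasp point. The pads swing forward as they close: fully open they stand 13 mm farther back than shut.
Start: joints at [1.101, 0.213, -0.034, 1.323, 0, 1.571], TCP at [226.346, 445.817, 239.306] pointing down, gripper open.
Joint ranges: [-2.98, 2.98], [-0.74, 1.72], [-1.14, 1.35], [-2.1, 2.04], [-1.57, 1.44], [-3.14, 3.14]. Speed limits (rad/s): [1.89, 1.89, 2.39, 2.57, 3.14, 3.14].

## Interface

Orientations are given as a unit quaternion [w, x, y, z].
In Python, from plant import r gives the robot as it stands. The module is installed in compiled form; this text tells all that it offers.
- The arm moves only by the tool servo_tool, never from a script. Its argument "motion" is a list of rows, each an object with "hand": the closure, from -1 (fully open) to 1 (shut); "travel": the shift along the tool's x, y, z each as a share of 0.5 m, from -1 to 1, a list of three; "spin": the turn about the tool's z as a share of pi/4 rad, from -1 to 1. A call has 1 to 20 rows; each row is the pose to reach, as a shift and turn from the pose commanded when the call began, along the tool's axes at that moment; what a row does not reach only later rows make up. A row lasts 1/10 s, in which the tool goes at most 50 mm and 8.59 degrees, less where a joint would pass 70% of its speed; a pose out of reach is approached as far as the arm can. A call with a number of a shift or a turn outside -1 to 1 is refused whole. A call with a gripper value outside its range is refused whole. The fingers move at their own pace and stop on an object; the grip force is fixed at half the most. Time passes only in rows, so rows that repeat a pose let the fingers close. It gives the time, the measured TCP pose, the force, the opening and the grip force at its end, in the units of the state.
- r.read_state(): the state, without advancing time (a new reading comes with each control period).
- r.grab_frame(name): name is "side" or "top"; returns the picture (384x512x3 uint8, blue, green, red); there is no depth.
- r.calibration(name): a dict with "intrinsics" (3x3 intrinsics, pixels), "pose" (4x4, takes a point from camera to world coordinates). Camera axes: x right, y up, looking along -z (the intrinsics and any distortion apply to the point x, -y, -z); pixel columns grow to the right and rows downward; lengths in mm; the calibration is good to about 2 mm. A picture is of the moment at which its call begins. calibration takes no time and is no camera call.
- r.hand_in(): hands the job in; it is judged then, once.
The state is a dict: "clock": time; "joint_positions": joint angles; "joint_vel": joint speeds; "tau": joint torques, N m; "tcp_pos": TCP position; "orientation": TCP orientation; "wrist_force": force on the tool from outside, world axes, zero at the start; "torque": the same for the moment, N m; "grip_width": finger opening in mm; "finger_force": force on a finger pad.
Only numpy, scipy, OpenCV 4.12 (cv2) and the standard library are available. Lean on these libraries where they do the work, as an engineer would, in place of code of your own. Each camera call takes 0.05 s, during which the arm holds its last target. There are 200 camera calls.

## Working session

There is one attempt and no reset: what is moved stays moved. The work goes in short steps, Python scripts to look and compute and a tool call to move; the robot and the scene stay as the last step left them, time stands still between calls to the robot, and variables do not carry over. Pictures are saved under pics/ and viewed, at most 14 in all, crops included, and the job is handed in when it is done.

Besides the shell and the picture viewer there is one more tool, called after "Emit:" in YAML: its name, and indented under it one key for each argument. servo_tool: Moves the arm, as the interface text tells. Its arguments: {"type":"object","properties":{"motion":{"type":"array","items":{"type":"object","properties":{"hand":{"type":"number"},"travel":{"type":"array","items":{"type":"number","minimum":-1,"maximum":1}},"spin":{"type":"number","minimum":-1,"maximum":1}}}}},"required":["motion"]}

```bash
mkdir -p pics; cat > h.py <<'E'
import numpy as np, cv2
from plant import r
def snap(cam,fn):
    im=r.grab_frame(cam); cv2.imwrite('pics/'+fn,im); return im
def ray(cam,u,v,z):
    c=r.calibration(cam);K=np.array(c["intrinsics"]);T=np.array(c["pose"])
    d=np.linalg.inv(K)@[u,v,1]; d=T[:3,:3]@(d*[1,-1,-1]); o=T[:3,3]
    return o+d*(z-o[2])/d[2]
def proj(cam,p):
    c=r.calibration(cam);K=np.array(c["intrinsics"]);T=np.array(c["pose"])
    q=T[:3,:3].T@(np.array(p)-T[:3,3]); q=K@(q*[1,-1,-1]); return q[:2]/q[2]
E
python3 - <<'E'
from h import *
for c in("top","side"):
    snap(c,c+'0.png'); k=r.calibration(c); print(k.keys(),np.round(k["intrinsics"],1).tolist(),np.round(k["pose"],3).tolist())
print(r.read_state(), r.tip_reach)
E
```

```text
dict_keys(['intrinsics', 'pose']) [[382.3, 0.0, 257.5], [0.0, 382.3, 191.7], [0.0, 0.0, 1.0]] [[-0.005, 0.996, -0.087, 499.653], [-1.0, -0.007, -0.024, -16.115], [-0.024, 0.087, 0.996, 1308.961], [0.0, 0.0, 0.0, 1.0]]
dict_keys(['intrinsics', 'pose']) [[369.7, 0.0, 257.5], [0.0, 369.7, 190.2], [0.0, 0.0, 1.0]] [[-0.985, 0.128, -0.119, 484.316], [-0.174, -0.66, 0.731, 718.661], [0.015, 0.74, 0.672, 758.125], [0.0, 0.0, 0.0, 1.0]]
{'clock': 0.1, 'joint_positions': array([ 1.10102016e+00,  2.13314161e-01, -3.49640718e-02,  1.32354250e+00,
        1.38380061e-05,  1.57083404e+00]), 'joint_vel': array([ 7.13638345e-04, -2.71677256e-03,  1.54882799e-03,  1.05331112e-04,
       -9.30256047e-05, -1.86229636e-06]), 'tau': array([-8.26198302e-04, -6.87244105e+01,  4.87806559e+01,  1.20959873e-02,
       -5.33169541e-06,  1.39533748e-05]), 'tcp_pos': array([226.20112092, 445.56405734, 238.87486768]), 'orientation': array([-1.25926435e-04,  2.32752453e-01,  9.72535878e-01, -4.96528779e-04]), 'wrist_force': array([-0.25368723, -0.29876213,  0.01075964]), 'torque': array([-0.01578779,  0.01383546,  0.03825881]), 'finger_force': 0.0, 'grip_width': 85.2617811999686} 8.0
```

View pics/top0.png

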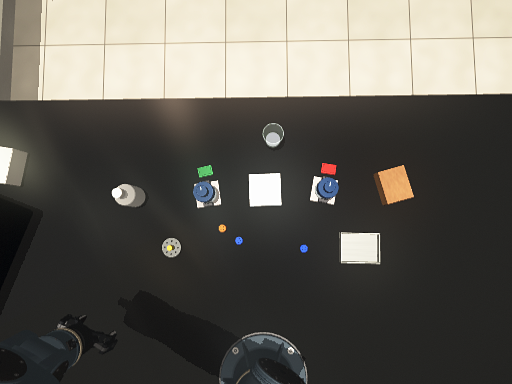

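View pics/side0.png

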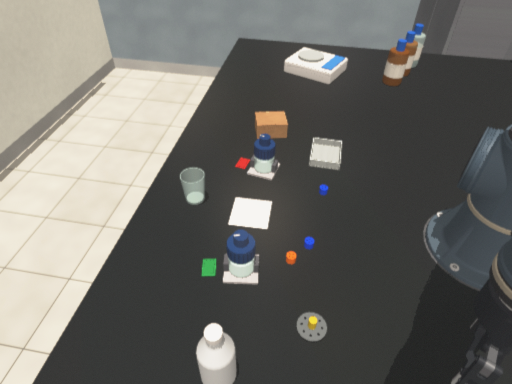

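Top view: the green plate is at (205,171), so the in-use jar is at (206,192). The red-plate jar is at (326,188), mat (265,190) and tray (360,248). The cover is at (171,247), orange at (222,228), and blues at (239,240) and (304,248). The side view shows the same three canisters.

```bash
cat > m.py <<'E'
from h import *
def blobs(cam,im,lo,hi,z,amin=12,amax=3000,roi=None):
    hsv=cv2.cvtColor(im,cv2.COLOR_BGR2HSV); m=cv2.inRange(hsv,lo,hi)
    n,l,s,c=cv2.connectedComponentsWithStats(m)
    return [(c[i].round(1).tolist(),int(s[i,4]),s[i,:4].tolist(),ray(cam,*c[i],z).round(1)[:2].tolist()) for i in range(1,n) if amin<=s[i,4]<=amax]
C=dict(green=((45,120,60),(75,255,255),4),red=((0,200,100),(4,255,255),4),orange=((5,200,120),(14,255,255),20),
 blue=((112,200,120),(125,255,255),20),yellow=((22,150,120),(35,255,255),36),white=((0,0,170),(180,40,255),3),navy=((100,80,20),(125,255,119),100))
E
python3 - <<'E'
from m import *
for cam in("top","side"):
    im=cv2.imread(f'pics/{cam}0.png')
    for k,(lo,hi,z) in C.items():
        for b in blobs(cam,im,lo,hi,z):
            x,y=b[3]
            if 250<x<760 and abs(y)<450: print(cam,k,b)
t=cv2.imread('pics/top0.png');s=cv2.imread('pics/side0.png')
a=cv2.resize(t[155:275,155:285],None,fx=4,fy=4,interpolation=2)[:, :520]
cv2.imwrite('pics/crop1.png',cv2.resize(t[150:265,155:285],(780,690))[:600])
E
```

```text
top green ([204.8, 170.7], 135, [197, 165, 16, 12], [687.7, 196.5])
top yellow ([169.1, 247.5], 18, [167, 245, 5, 6], [427.1, 308.5])
top white ([264.6, 189.2], 1019, [249, 173, 33, 34], [622.1, -9.5])
top white ([314.7, 188.7], 154, [310, 176, 12, 25], [622.5, -181.0])
top white ([216.3, 190.9], 90, [211, 180, 10, 25], [617.6, 156.5])
top white ([331.3, 200.8], 36, [327, 197, 8, 8], [580.9, -236.7])
top white ([199.4, 203.7], 38, [196, 200, 8, 8], [573.8, 214.7])
top white ([359.3, 247.3], 1102, [341, 232, 39, 32], [423.4, -326.8])
top white ([171.1, 246.7], 187, [162, 238, 19, 19], [428.1, 310.2])
top navy ([326.0, 189.1], 23, [323, 183, 10, 10], [611.8, -204.3])
top navy ([320.8, 192.5], 30, [317, 184, 14, 14], [601.2, -187.6])
side green ([208.5, 267.2], 237, [201, 258, 15, 19], [687.3, 199.5])
side orange ([291.0, 257.1], 77, [287, 252, 9, 11], [490.6, 143.5])
side blue ([323.4, 187.8], 33, [320, 185, 8, 7], [422.6, -131.9])
side blue ([309.4, 240.8], 44, [305, 238, 9, 7], [449.4, 82.6])
side yellow ([312.1, 322.1], 85, [308, 316, 9, 13], [428.8, 315.8])
side white ([325.2, 152.8], 510, [310, 138, 31, 26], [423.0, -334.8])
side white ([261.8, 168.8], 332, [247, 159, 27, 20], [622.3, -206.6])
side white ([250.3, 212.6], 1103, [228, 197, 44, 32], [621.8, -4.8])
side white ([236.4, 234.6], 13, [234, 234, 6, 3], [642.9, 82.9])
side white ([240.4, 273.2], 585, [223, 261, 35, 22], [606.7, 201.6])
side white ([214.5, 354.5], 1649, [196, 323, 39, 61], [617.5, 404.7])
side navy ([264.8, 142.0], 96, [259, 138, 16, 9], [617.3, -219.4])
side navy ([263.7, 152.1], 186, [254, 140, 21, 19], [612.3, -167.1])
side navy ([240.0, 242.8], 111, [233, 237, 16, 11], [609.2, 186.9])
side navy ([239.5, 255.8], 232, [227, 245, 28, 18], [602.4, 223.5])
```

View pics/crop1.png

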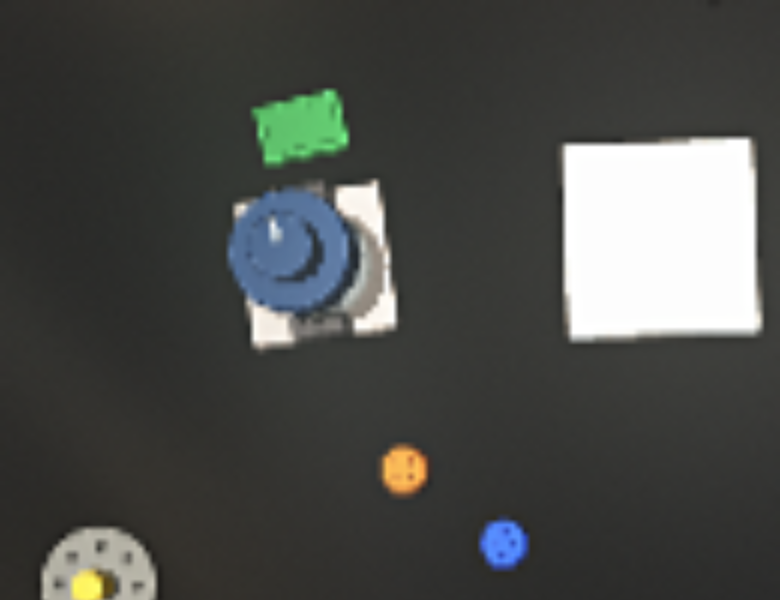

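```bash
python3 - <<'E'
from m import *
for n,u,v,z in(("cap",290,250,104),("knob",277,246,130),("sq",317,265.5,10),("or",404,470,20),("bl",504,544,20),("green",300,127,4)):
    print(n,ray("top",155+u/6-.4,150+v/6-.4,z).round(1))
for cam in("top","side"):
    im=cv2.imread(f'pics/{cam}0.png')
    for k,lo,hi in(("blue",(100,130,120),(125,255,255)),("orange",(5,120,120),(20,255,255)),("yel",(22,100,100),(35,255,255)),("red",(0,150,80),(4,255,255))):
        for b in blobs(cam,im,lo,hi,20 if k!='red' else 4,amin=8):
            x,y=b[3]
            if 250<x<760 and abs(y)<450: print(cam,k,b)
s=cv2.imread('pics/side0.png')
cv2.imwrite('pics/crop2.png',cv2.resize(s[225:325,195:325],(780,600)))
E
```

```text
cap [607.6 185.8 104. ]
knob [607.4 188.2 130. ]
sq [607. 186.  10.]
or [490.8 134.8  20. ]
bl [449.3  78.6  20. ]
green [687.6 197.2   4. ]
top blue ([330.8, 186.0], 160, [319, 178, 19, 19], [629.9, -233.0])
top blue ([238.5, 240.3], 51, [235, 237, 8, 8], [449.1, 79.0])
top blue ([303.5, 248.4], 53, [300, 245, 8, 8], [421.6, -137.8])
top orange ([395.3, 184.2], 918, [378, 165, 36, 39], [634.1, -449.1])
top orange ([222.0, 227.8], 47, [219, 224, 7, 8], [491.1, 134.6])
top yel ([169.0, 247.5], 26, [167, 245, 5, 6], [426.2, 313.0])
top red ([328.2, 168.5], 155, [321, 163, 16, 12], [691.6, -228.4])
side blue ([265.8, 136.8], 18, [262, 135, 7, 4], [635.1, -365.7])
side blue ([264.1, 145.0], 80, [255, 140, 20, 9], [633.0, -315.6])
side blue ([323.1, 189.0], 81, [319, 184, 10, 11], [423.2, -126.4])
side blue ([236.3, 246.9], 168, [227, 236, 24, 18], [630.9, 137.1])
side blue ([238.1, 238.3], 10, [235, 237, 7, 3], [632.3, 108.6])
side blue ([308.7, 242.3], 110, [304, 236, 11, 14], [450.7, 87.8])
side orange ([290.7, 257.0], 124, [286, 251, 11, 14], [491.3, 143.3])
side yel ([312.1, 322.4], 102, [308, 316, 10, 14], [427.4, 307.6])
side red ([242.2, 162.7], 115, [235, 157, 15, 12], [691.1, -224.5])
```

View pics/crop2.png

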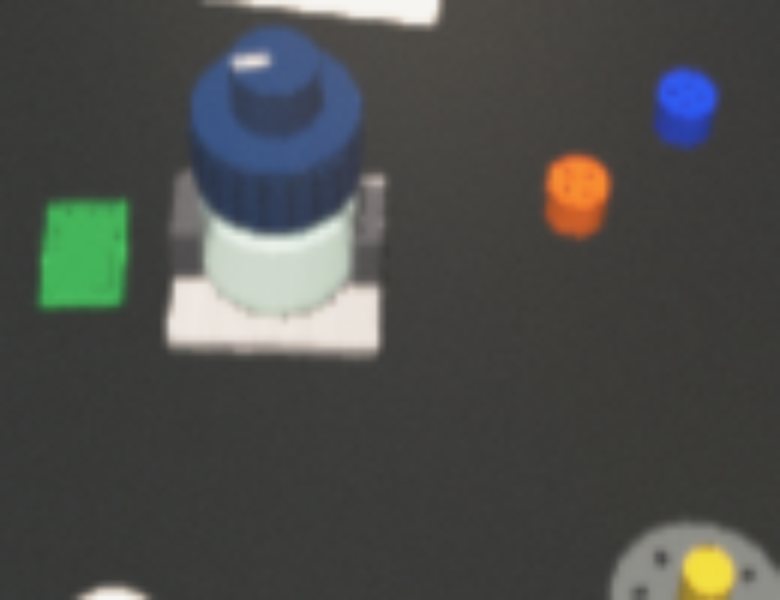

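```bash
cat >> m.py <<'E'
from scipy.spatial.transform import Rotation as Ro
def go(x,y,z,yang=None):
    "print shares from current pose to a world TCP target; yang: wanted world angle (deg) of tool y, mod 180"
    s=r.read_state(); q=s["orientation"]; R=Ro.from_quat([q[1],q[2],q[3],q[0]]).as_matrix()
    t=R.T@(np.array([x,y,z])-s["tcp_pos"])/500
    a=np.degrees(np.arctan2(R[1,1],R[0,1]))
    print("travel",t.round(4).tolist(),"yang",a.round(1),"j6",s["joint_positions"][5].round(2),"tcp",s["tcp_pos"].round(1),"w",s["grip_width"].round(1),"t",s["clock"])
    if yang is not None:
        d=(a-yang+90)%180-90; print("spin deg (+ = cw)",d.round(1),"share",(d/45).round(3))
E
python3 - <<'E'
from m import *
for n,u,v,z in(("knob",275,58,130),("or",578,183,20),("bl",686,96,20),("cover",708,572,36),("green",85,254,4)):
    print(n,ray("side",195+u/6-.4,225+v/6-.4,z).round(1))
print(ray("top",169,247.5,36),ray("top",171.1,246.7,10),ray("side",323.1,187.5,20))
go(607,188,180)
E
```

```text
knob [607.6 187.1 130. ]
or [491.4 137.4  20. ]
bl [450.6  82.1  20. ]
cover [428.  310.8  36. ]
green [687.  198.6   4. ]
[427.11345213 308.88170937  36.        ] [428.29009622 308.40395407  10.        ] [ 423.59469447 -133.19944822   20.        ]Traceback (most recent call last):
  File "<stdin>", line 5, in <module>
  File "m.py", line 14, in go
    print("travel",t.round(4).tolist(),"yang",a.round(1),"j6",s["joint_positions"][5].round(2),"tcp",s["tcp_pos"].round(1),"w",s["grip_width"].round(1),"t",s["clock"])
                                                                                                                               ^^^^^^^^^^^^^^^^^^^^^
AttributeError: 'float' object has no attribute 'round'
```

Emit:
servo_tool:
  motion:
    - {"hand":-1,"travel":[-0.913,-0.116,0.0],"spin":0}
    - {"hand":-1,"travel":[-0.913,-0.116,0.0],"spin":0}
    - {"hand":-1,"travel":[-0.913,-0.116,0.0],"spin":0}
    - {"hand":-1,"travel":[-0.913,-0.116,0.0],"spin":0}
    - {"hand":-1,"travel":[-0.913,-0.116,0.0],"spin":0}
    - {"hand":-1,"travel":[-0.913,-0.116,0.0],"spin":0}
    - {"hand":-1,"travel":[-0.913,-0.116,0.0],"spin":0}
    - {"hand":-1,"travel":[-0.913,-0.116,0.0],"spin":0}
    - {"hand":-1,"travel":[-0.913,-0.116,0.0],"spin":0}
    - {"hand":-1,"travel":[-0.913,-0.116,0.0],"spin":0}
    - {"hand":-1,"travel":[-0.913,-0.116,0.0],"spin":0}
    - {"hand":-1,"travel":[-0.913,-0.116,0.0],"spin":0}
    - {"hand":-1,"travel":[-0.913,-0.116,0.0],"spin":0}
    - {"hand":-1,"travel":[-0.913,-0.116,0.05],"spin":0}
    - {"hand":-1,"travel":[-0.913,-0.116,0.118],"spin":0}
    - {"hand":-1,"travel":[-0.913,-0.116,0.118],"spin":0}

```text
clock: 1.7
tcp_pos: [604.2, 187.8, 176.8]
orientation: [-0.003, 0.232, 0.973, -0.002]
wrist_force: [-0.3, 0.3, 0.4]
grip_width: 85.5
finger_force: 0.0
```

```bash
sed -i 's/s\["grip_width"\].round(1)/round(s["grip_width"],1)/' m.py; python3 - <<'E'
from m import *
go(607.4,187,116); print(r.read_state()["joint_positions"].round(2))
snap('top','t1.png');snap('side','s1.png')
for cam in("top","side"):
    im=cv2.imread(f'pics/{cam[0]}1.png')
    for k,lo,hi in(("blue",(100,130,120),(125,255,255)),("orange",(5,120,120),(20,255,255))):
        for b in blobs(cam,im,lo,hi,20,amin=8):
            if 200<b[3][0]<800: print(cam,k,b)
E
```

```text
travel [-0.007, 0.002, 0.1216] yang 63.2 j6 0.77 tcp [604.2 187.8 176.8] w 85.5 t 1.7
[0.3  0.51 0.24 1.3  0.   0.77]
top blue ([330.9, 185.8], 158, [319, 178, 20, 19], [630.3, -233.5])
top blue ([238.7, 240.0], 42, [235, 237, 8, 7], [450.2, 78.4])
top blue ([303.5, 248.4], 53, [300, 245, 8, 8], [421.6, -137.8])
top orange ([395.3, 184.2], 916, [378, 165, 36, 39], [634.3, -449.1])
top orange ([221.9, 227.9], 43, [219, 225, 7, 7], [490.9, 134.9])
side blue ([333.4, 61.8], 131, [323, 55, 21, 14], [415.3, -1064.9])
side blue ([266.6, 136.6], 16, [265, 135, 5, 4], [632.8, -367.5])
side blue ([270.5, 145.1], 38, [265, 140, 10, 9], [611.5, -319.0])
side blue ([323.0, 189.0], 81, [319, 184, 9, 11], [423.5, -126.4])
side blue ([308.7, 242.7], 94, [304, 237, 10, 12], [450.6, 89.1])
side orange ([276.6, 124.7], 458, [264, 111, 24, 27], [608.6, -452.0])
side orange ([290.5, 257.2], 114, [286, 251, 10, 14], [491.6, 144.0])
```

View pics/s1.png

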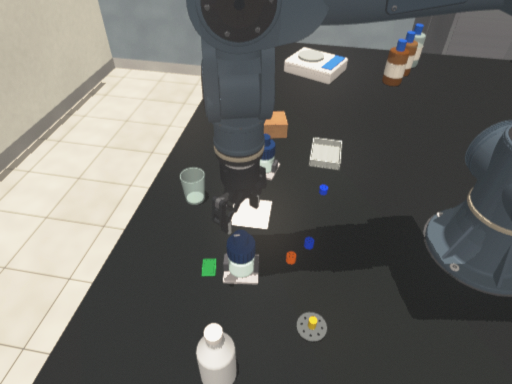

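The side view shows the gripper above the cap (240,240). Only three canisters are there, with none where the arm was parked. Next I wind joint 6 towards its positive end.

Emit:
servo_tool:
  motion:
    - {"hand":-1,"travel":[0,0,0],"spin":0.2}
    - {"hand":-1,"travel":[0,0,0],"spin":0.4}
    - {"hand":-1,"travel":[0,0,0],"spin":0.6}
    - {"hand":-1,"travel":[0,0,0],"spin":0.8}
    - {"hand":-1,"travel":[0,0,0],"spin":1}
    - {"hand":-1,"travel":[0,0,0],"spin":1}

```text
clock: 2.4
tcp_pos: [607.8, 188.1, 182.9]
orientation: [0.001, 0.589, 0.808, 0.001]
wrist_force: [0.3, 1.0, -0.2]
grip_width: 85.2
finger_force: 0.0
```

```bash
python3 -c "
from m import *
go(607.4,187,150)"
```

```text
travel [-0.0018, -0.0016, 0.0659] yang 17.8 j6 1.56 tcp [607.8 188.1 182.9] w 85.2 t 2.4
```

Emit:
servo_tool:
  motion:
    - {"hand":-1,"travel":[0,0,0],"spin":0.2}
    - {"hand":-1,"travel":[0,0,0],"spin":0.4}
    - {"hand":-1,"travel":[0,0,0],"spin":0.6}
    - {"hand":-1,"travel":[0,0,0],"spin":0.8}
    - {"hand":-1,"travel":[0,0,0],"spin":1}

```text
clock: 2.9
tcp_pos: [607.8, 188.1, 183.0]
orientation: [0.0, 0.844, 0.536, 0.002]
wrist_force: [-0.6, 0.1, -0.4]
grip_width: 85.1
finger_force: 0.0
```

Emit:
servo_tool:
  motion:
    - {"hand":-1,"travel":[0,0,0],"spin":0.2}
    - {"hand":-1,"travel":[0,0,0],"spin":0.4}
    - {"hand":-1,"travel":[0,0,0],"spin":0.6}
    - {"hand":-1,"travel":[0,0,0],"spin":0.78}
    - {"hand":-1,"travel":[0,0,0],"spin":0.78}
    - {"hand":-1,"travel":[0,0,0],"spin":0.78}

```text
clock: 3.5
tcp_pos: [607.6, 187.8, 181.9]
orientation: [-0.0, 0.965, 0.261, 0.001]
wrist_force: [-0.5, 0.0, -0.1]
grip_width: 85.2
finger_force: 0.0
```

```bash
python3 -c "
from m import *
go(607.4,187,117)"
```

```text
travel [-0.0014, 0.0012, 0.1297] yang -59.8 j6 2.91 tcp [607.6 187.8 181.9] w 85.2 t 3.5
```

Emit:
servo_tool:
  motion:
    - {"hand":-1,"travel":[-0.0014,0.0012,0.06],"spin":0}
    - {"hand":-1,"travel":[-0.0014,0.0012,0.12],"spin":0}
    - {"hand":-1,"travel":[-0.0014,0.0012,0.13],"spin":0}
    - {"hand":-1,"travel":[-0.0014,0.0012,0.13],"spin":0}
    - {"hand":1,"travel":[-0.0014,0.0012,0.13],"spin":0}
    - {"hand":1,"travel":[-0.0014,0.0012,0.13],"spin":0}
    - {"hand":1,"travel":[-0.0014,0.0012,0.13],"spin":0}
    - {"hand":1,"travel":[-0.0014,0.0012,0.13],"spin":0}
    - {"hand":1,"travel":[-0.0014,0.0012,0.13],"spin":0}
    - {"hand":1,"travel":[-0.0014,0.0012,0.13],"spin":0}
    - {"hand":1,"travel":[-0.0014,0.0012,0.13],"spin":0}
    - {"hand":1,"travel":[-0.0014,0.0012,0.13],"spin":0}

```text
clock: 4.7
tcp_pos: [607.3, 186.7, 116.5]
orientation: [-0.0, 0.966, 0.259, 0.001]
wrist_force: [-1.8, -0.7, 8.6]
grip_width: 32.0
finger_force: 58.9
```

Emit:
servo_tool:
  motion:
    - {"hand":1,"travel":[0,0,-0.0005],"spin":-0.19}
    - {"hand":1,"travel":[0,0,-0.001],"spin":-0.38}
    - {"hand":1,"travel":[0,0,-0.0013],"spin":-0.57}
    - {"hand":1,"travel":[0,0,-0.0017],"spin":-0.76}
    - {"hand":1,"travel":[0,0,-0.0022],"spin":-0.95}
    - {"hand":1,"travel":[0,0,-0.0023],"spin":-1}

```text
clock: 5.3
tcp_pos: [607.1, 186.6, 116.9]
orientation: [0.0, 0.791, 0.611, 0.0]
wrist_force: [-0.2, 0.3, 1.7]
grip_width: 31.9
finger_force: 59.3
```

Emit:
servo_tool:
  motion:
    - {"hand":1,"travel":[0,0,-0.0005],"spin":-0.19}
    - {"hand":1,"travel":[0,0,-0.001],"spin":-0.38}
    - {"hand":1,"travel":[0,0,-0.0013],"spin":-0.57}
    - {"hand":1,"travel":[0,0,-0.0017],"spin":-0.76}
    - {"hand":1,"travel":[0,0,-0.0022],"spin":-0.95}
    - {"hand":1,"travel":[0,0,-0.0023],"spin":-1}

```text
clock: 5.9
tcp_pos: [607.1, 186.6, 118.0]
orientation: [0.0, 0.497, 0.868, 0.0]
wrist_force: [-0.1, 0.1, 0.5]
grip_width: 31.8
finger_force: 59.3
```

```bash
python3 -c "
from m import *
go(607.4,187,117);print(r.read_state()['torque'])"
```

```text
travel [0.0003, 0.001, 0.0021] yang 30.4 j6 1.34 tcp [607.1 186.6 118. ] w 31.8 t 5.9
[-0.01456269 -0.05621774 -0.02568234]
```

Emit:
servo_tool:
  motion:
    - {"hand":1,"travel":[0,0,-0.0005],"spin":-0.19}
    - {"hand":1,"travel":[0,0,-0.001],"spin":-0.38}
    - {"hand":1,"travel":[0,0,-0.0013],"spin":-0.57}
    - {"hand":1,"travel":[0,0,-0.0017],"spin":-0.76}
    - {"hand":1,"travel":[0,0,-0.0022],"spin":-0.95}
    - {"hand":1,"travel":[0,0,-0.0023],"spin":-1}

```text
clock: 6.5
tcp_pos: [607.0, 186.6, 119.2]
orientation: [0.0, 0.127, 0.992, 0.0]
wrist_force: [-0.7, 0.1, 1.7]
grip_width: 32.2
finger_force: 59.3
```

Emit:
servo_tool:
  motion:
    - {"hand":1,"travel":[0,0,-0.0005],"spin":-0.19}
    - {"hand":1,"travel":[0,0,-0.001],"spin":-0.38}
    - {"hand":1,"travel":[0,0,-0.0013],"spin":-0.57}
    - {"hand":1,"travel":[0,0,-0.0017],"spin":-0.76}
    - {"hand":1,"travel":[0,0,-0.0022],"spin":-0.95}
    - {"hand":1,"travel":[0,0,-0.0023],"spin":-1}

```text
clock: 7.1
tcp_pos: [607.0, 186.5, 120.3]
orientation: [0.0, -0.262, 0.965, -0.0]
wrist_force: [-0.3, -1.2, 1.3]
grip_width: 32.2
finger_force: 59.4
```

Emit:
servo_tool:
  motion:
    - {"hand":1,"travel":[0,0,-0.0005],"spin":-0.19}
    - {"hand":1,"travel":[0,0,-0.001],"spin":-0.38}
    - {"hand":1,"travel":[0,0,-0.0013],"spin":-0.57}
    - {"hand":1,"travel":[0,0,-0.0017],"spin":-0.76}
    - {"hand":1,"travel":[0,0,-0.0022],"spin":-0.95}
    - {"hand":1,"travel":[0,0,-0.0023],"spin":-1}

```text
clock: 7.7
tcp_pos: [607.0, 186.5, 121.5]
orientation: [0.0, -0.611, 0.792, -0.0]
wrist_force: [0.1, -1.0, 0.1]
grip_width: 32.0
finger_force: 59.4
```

Emit:
servo_tool:
  motion:
    - {"hand":1,"travel":[0,0,-0.0005],"spin":-0.19}
    - {"hand":1,"travel":[0,0,-0.001],"spin":-0.38}
    - {"hand":1,"travel":[0,0,-0.0013],"spin":-0.57}
    - {"hand":1,"travel":[0,0,-0.0017],"spin":-0.76}
    - {"hand":1,"travel":[0,0,-0.0022],"spin":-0.95}
    - {"hand":1,"travel":[0,0,-0.0023],"spin":-1}

```text
clock: 8.3
tcp_pos: [607.0, 186.5, 122.6]
orientation: [-0.0, 0.868, -0.497, 0.0]
wrist_force: [-0.7, -1.4, -1.2]
grip_width: 32.6
finger_force: 43.5
```

Emit:
servo_tool:
  motion:
    - {"hand":1,"travel":[0,0,-0.0005],"spin":-0.19}
    - {"hand":1,"travel":[0,0,-0.001],"spin":-0.38}
    - {"hand":1,"travel":[0,0,-0.0013],"spin":-0.57}
    - {"hand":1,"travel":[0,0,-0.0017],"spin":-0.76}
    - {"hand":1,"travel":[0,0,-0.0022],"spin":-0.95}
    - {"hand":1,"travel":[0,0,-0.0023],"spin":-1}

```text
clock: 8.9
tcp_pos: [607.0, 186.6, 123.7]
orientation: [-0.0, 0.992, -0.127, 0.0]
wrist_force: [0.2, 0.4, -0.9]
grip_width: 32.2
finger_force: 60.3
```

```bash
python3 -c "
from m import *
go(607.4,187,117);print(r.read_state()['torque'])"
```

```text
travel [0.0006, -0.001, 0.0135] yang -104.6 j6 -2.59 tcp [607.  186.6 123.7] w 32.2 t 8.9
[-0.02450363 -0.02220032 -0.05580738]
```

Emit:
servo_tool:
  motion:
    - {"hand":-0.4,"travel":[0,0,0],"spin":0}
    - {"hand":-0.4,"travel":[0,0,0],"spin":0}
    - {"hand":-0.4,"travel":[0,0,0],"spin":0}
    - {"hand":-0.4,"travel":[0,0,0],"spin":0}
    - {"hand":-0.4,"travel":[0,0,0],"spin":0}
    - {"hand":-0.4,"travel":[0,0,0],"spin":0}

```text
clock: 9.5
tcp_pos: [606.8, 186.6, 123.3]
orientation: [0.0, 0.991, -0.131, -0.0]
wrist_force: [-0.3, 0.1, -0.3]
grip_width: 59.8
finger_force: 0.0
```

Emit:
servo_tool:
  motion:
    - {"hand":-0.4,"travel":[0,0,0],"spin":0.2}
    - {"hand":-0.4,"travel":[0,0,0],"spin":0.4}
    - {"hand":-0.4,"travel":[0,0,0],"spin":0.6}
    - {"hand":-0.4,"travel":[0,0,0],"spin":0.8}
    - {"hand":-0.4,"travel":[0,0,0],"spin":1}
    - {"hand":-0.4,"travel":[0,0,0],"spin":1}

```text
clock: 10.1
tcp_pos: [606.8, 186.6, 123.3]
orientation: [0.0, 0.865, -0.503, -0.0]
wrist_force: [-0.7, 0.7, 0.4]
grip_width: 60.2
finger_force: 0.0
```

Emit:
servo_tool:
  motion:
    - {"hand":-0.4,"travel":[0,0,0],"spin":0.2}
    - {"hand":-0.4,"travel":[0,0,0],"spin":0.4}
    - {"hand":-0.4,"travel":[0,0,0],"spin":0.6}
    - {"hand":-0.4,"travel":[0,0,0],"spin":0.8}
    - {"hand":-0.4,"travel":[0,0,0],"spin":1}
    - {"hand":-0.4,"travel":[0,0,0],"spin":1}

```text
clock: 10.7
tcp_pos: [606.8, 186.6, 123.4]
orientation: [-0.0, -0.606, 0.795, 0.0]
wrist_force: [0.2, -0.5, 0.6]
grip_width: 59.7
finger_force: 0.0
```

Emit:
servo_tool:
  motion:
    - {"hand":-0.4,"travel":[0,0,0],"spin":0.2}
    - {"hand":-0.4,"travel":[0,0,0],"spin":0.4}
    - {"hand":-0.4,"travel":[0,0,0],"spin":0.6}
    - {"hand":-0.4,"travel":[0,0,0],"spin":0.8}
    - {"hand":-0.4,"travel":[0,0,0],"spin":1}
    - {"hand":-0.4,"travel":[0,0,0],"spin":1}

```text
clock: 11.3
tcp_pos: [606.8, 186.6, 123.4]
orientation: [-0.0, -0.256, 0.967, -0.0]
wrist_force: [-0.7, -0.2, 0.5]
grip_width: 59.7
finger_force: 0.0
```

Emit:
servo_tool:
  motion:
    - {"hand":-0.4,"travel":[0,0,0],"spin":0.2}
    - {"hand":-0.4,"travel":[0,0,0],"spin":0.4}
    - {"hand":-0.4,"travel":[0,0,0],"spin":0.6}
    - {"hand":-0.4,"travel":[0,0,0],"spin":0.8}
    - {"hand":-0.4,"travel":[0,0,0],"spin":1}
    - {"hand":-0.4,"travel":[0,0,0],"spin":1}

```text
clock: 11.9
tcp_pos: [606.8, 186.6, 123.4]
orientation: [0.0, 0.133, 0.991, 0.0]
wrist_force: [0.2, 0.8, -0.6]
grip_width: 60.3
finger_force: 0.0
```

Emit:
servo_tool:
  motion:
    - {"hand":-0.4,"travel":[0,0,0],"spin":0.2}
    - {"hand":-0.4,"travel":[0,0,0],"spin":0.4}
    - {"hand":-0.4,"travel":[0,0,0],"spin":0.6}
    - {"hand":-0.4,"travel":[0,0,0],"spin":0.8}
    - {"hand":-0.4,"travel":[0,0,0],"spin":1}
    - {"hand":-0.4,"travel":[0,0,0],"spin":1}

```text
clock: 12.5
tcp_pos: [606.8, 186.6, 123.4]
orientation: [0.0, 0.503, 0.865, -0.0]
wrist_force: [-0.7, -0.6, 0.0]
grip_width: 60.2
finger_force: 0.0
```

Emit:
servo_tool:
  motion:
    - {"hand":-0.4,"travel":[0,0,0],"spin":0.2}
    - {"hand":-0.4,"travel":[0,0,0],"spin":0.4}
    - {"hand":-0.4,"travel":[0,0,0],"spin":0.6}
    - {"hand":-0.4,"travel":[0,0,0],"spin":0.8}
    - {"hand":-0.4,"travel":[0,0,0],"spin":1}
    - {"hand":-0.4,"travel":[0,0,0],"spin":1}

```text
clock: 13.1
tcp_pos: [606.8, 186.6, 123.4]
orientation: [-0.0, 0.795, 0.606, 0.0]
wrist_force: [0.3, -0.6, 0.4]
grip_width: 59.7
finger_force: 0.0
```

Emit:
servo_tool:
  motion:
    - {"hand":-0.4,"travel":[0,0,0],"spin":0.2}
    - {"hand":-0.4,"travel":[0,0,0],"spin":0.4}
    - {"hand":-0.4,"travel":[0,0,0],"spin":0.6}
    - {"hand":-0.4,"travel":[0,0,0],"spin":0.8}
    - {"hand":-0.4,"travel":[0,0,0],"spin":1}
    - {"hand":-0.4,"travel":[0,0,0],"spin":1}

```text
clock: 13.7
tcp_pos: [606.8, 186.6, 123.3]
orientation: [0.0, 0.967, 0.256, -0.0]
wrist_force: [0.5, -0.3, -0.4]
grip_width: 59.8
finger_force: 0.0
```

```bash
python3 - <<'E'
from m import *
go(607.4,187,124);snap('side','s2.png'); s=cv2.imread('pics/s2.png')
cv2.imwrite('pics/s2c.png',cv2.resize(s[190:300,170:310],(763,600)))
E
```

```text
travel [0.0014, -0.0002, -0.0013] yang -60.3 j6 2.92 tcp [606.8 186.6 123.3] w 59.8 t 13.7
```

View pics/s2c.png

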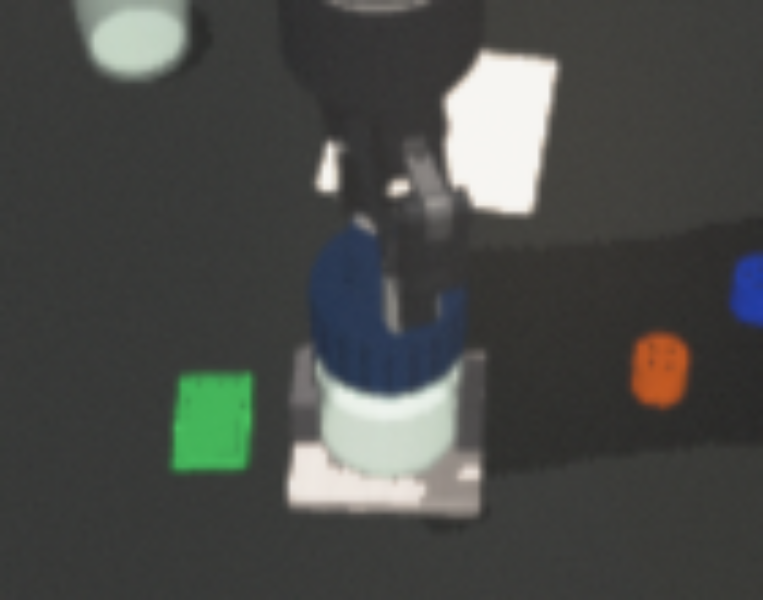

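The cap at crop (388,300) has risen and the fingers are still around the knob. I'll do the second stroke.

Emit:
servo_tool:
  motion:
    - {"hand":1,"travel":[0,0,0],"spin":0}
    - {"hand":1,"travel":[0,0,0],"spin":0}
    - {"hand":1,"travel":[0,0,0],"spin":0}
    - {"hand":1,"travel":[0,0,0],"spin":0}
    - {"hand":1,"travel":[0,0,0],"spin":0}
    - {"hand":1,"travel":[0,0,0],"spin":0}

```text
clock: 14.35
tcp_pos: [607.0, 186.6, 123.6]
orientation: [0.0, 0.966, 0.259, 0.0]
wrist_force: [-0.7, -0.9, 4.5]
grip_width: 31.9
finger_force: 59.3
```

Emit:
servo_tool:
  motion:
    - {"hand":1,"travel":[0,0,-0.0005],"spin":-0.19}
    - {"hand":1,"travel":[0,0,-0.001],"spin":-0.38}
    - {"hand":1,"travel":[0,0,-0.0013],"spin":-0.57}
    - {"hand":1,"travel":[0,0,-0.0017],"spin":-0.76}
    - {"hand":1,"travel":[0,0,-0.0022],"spin":-0.95}
    - {"hand":1,"travel":[0,0,-0.0023],"spin":-1}

```text
clock: 14.95
tcp_pos: [607.1, 186.5, 124.8]
orientation: [0.0, 0.792, 0.611, 0.0]
wrist_force: [0.9, -1.0, 4.3]
grip_width: 32.3
finger_force: 59.3
```

Emit:
servo_tool:
  motion:
    - {"hand":1,"travel":[0,0,-0.0005],"spin":-0.19}
    - {"hand":1,"travel":[0,0,-0.001],"spin":-0.38}
    - {"hand":1,"travel":[0,0,-0.0013],"spin":-0.57}
    - {"hand":1,"travel":[0,0,-0.0017],"spin":-0.76}
    - {"hand":1,"travel":[0,0,-0.0022],"spin":-0.95}
    - {"hand":1,"travel":[0,0,-0.0023],"spin":-1}

```text
clock: 15.55
tcp_pos: [607.1, 186.5, 125.8]
orientation: [0.0, 0.497, 0.868, 0.0]
wrist_force: [0.8, -0.5, 3.6]
grip_width: 32.0
finger_force: 59.2
```

Emit:
servo_tool:
  motion:
    - {"hand":1,"travel":[0,0,-0.0005],"spin":-0.19}
    - {"hand":1,"travel":[0,0,-0.001],"spin":-0.38}
    - {"hand":1,"travel":[0,0,-0.0013],"spin":-0.57}
    - {"hand":1,"travel":[0,0,-0.0017],"spin":-0.76}
    - {"hand":1,"travel":[0,0,-0.0022],"spin":-0.95}
    - {"hand":1,"travel":[0,0,-0.0023],"spin":-1}

```text
clock: 16.15
tcp_pos: [607.1, 186.6, 127.0]
orientation: [0.0, 0.127, 0.992, 0.0]
wrist_force: [-0.2, -0.2, 4.2]
grip_width: 32.1
finger_force: 59.2
```

Emit:
servo_tool:
  motion:
    - {"hand":1,"travel":[0,0,-0.0005],"spin":-0.19}
    - {"hand":1,"travel":[0,0,-0.001],"spin":-0.38}
    - {"hand":1,"travel":[0,0,-0.0013],"spin":-0.57}
    - {"hand":1,"travel":[0,0,-0.0017],"spin":-0.76}
    - {"hand":1,"travel":[0,0,-0.0022],"spin":-0.95}
    - {"hand":1,"travel":[0,0,-0.0023],"spin":-1}

```text
clock: 16.75
tcp_pos: [607.1, 186.6, 128.1]
orientation: [0.0, -0.262, 0.965, -0.0]
wrist_force: [0.5, -0.3, 3.7]
grip_width: 31.9
finger_force: 59.2
```

Emit:
servo_tool:
  motion:
    - {"hand":1,"travel":[0,0,-0.0005],"spin":-0.19}
    - {"hand":1,"travel":[0,0,-0.001],"spin":-0.38}
    - {"hand":1,"travel":[0,0,-0.0013],"spin":-0.57}
    - {"hand":1,"travel":[0,0,-0.0017],"spin":-0.76}
    - {"hand":1,"travel":[0,0,-0.0022],"spin":-0.95}
    - {"hand":1,"travel":[0,0,-0.0023],"spin":-1}

```text
clock: 17.35
tcp_pos: [607.0, 186.6, 129.2]
orientation: [0.0, -0.611, 0.791, -0.0]
wrist_force: [0.9, -0.1, 3.4]
grip_width: 32.1
finger_force: 59.2
```

Emit:
servo_tool:
  motion:
    - {"hand":1,"travel":[0,0,-0.0005],"spin":-0.19}
    - {"hand":1,"travel":[0,0,-0.001],"spin":-0.38}
    - {"hand":1,"travel":[0,0,-0.0013],"spin":-0.57}
    - {"hand":1,"travel":[0,0,-0.0017],"spin":-0.76}
    - {"hand":1,"travel":[0,0,-0.0022],"spin":-0.95}
    - {"hand":1,"travel":[0,0,-0.0023],"spin":-1}

```text
clock: 17.95
tcp_pos: [607.0, 186.6, 130.4]
orientation: [-0.0, 0.868, -0.497, 0.0]
wrist_force: [-0.1, 0.2, 3.3]
grip_width: 32.1
finger_force: 59.2
```

Emit:
servo_tool:
  motion:
    - {"hand":1,"travel":[0,0,-0.0005],"spin":-0.19}
    - {"hand":1,"travel":[0,0,-0.001],"spin":-0.38}
    - {"hand":1,"travel":[0,0,-0.0013],"spin":-0.57}
    - {"hand":1,"travel":[0,0,-0.0017],"spin":-0.76}
    - {"hand":1,"travel":[0,0,-0.0022],"spin":-0.95}
    - {"hand":1,"travel":[0,0,-0.0023],"spin":-1}

```text
clock: 18.55
tcp_pos: [606.9, 186.6, 131.4]
orientation: [-0.0, 0.992, -0.127, 0.0]
wrist_force: [-0.6, -0.6, 3.7]
grip_width: 32.2
finger_force: 59.2
```

Emit:
servo_tool:
  motion:
    - {"hand":1,"travel":[0,0,-0.0005],"spin":-0.15}
    - {"hand":1,"travel":[0,0,-0.001],"spin":-0.3}
    - {"hand":1,"travel":[0,0,-0.001],"spin":-0.4}
    - {"hand":1,"travel":[0,0,-0.001],"spin":-0.4}

```text
clock: 18.95
tcp_pos: [606.9, 186.5, 132.0]
orientation: [0.0, 1.0, 0.027, 0.0]
wrist_force: [0.2, 0.0, 2.2]
grip_width: 32.1
finger_force: 59.2
```

Emit:
servo_tool:
  motion:
    - {"hand":-0.4,"travel":[0,0,0],"spin":0}
    - {"hand":-0.4,"travel":[0,0,0],"spin":0}
    - {"hand":-0.4,"travel":[0,0,0],"spin":0}
    - {"hand":-0.4,"travel":[0,0,0],"spin":0}
    - {"hand":-0.4,"travel":[0,0,0],"spin":0}

```text
clock: 19.45
tcp_pos: [606.8, 186.6, 131.9]
orientation: [0.0, 1.0, 0.026, -0.0]
wrist_force: [0.1, 0.7, 0.9]
grip_width: 59.5
finger_force: 0.0
```

Emit:
servo_tool:
  motion:
    - {"hand":-0.4,"travel":[0,0,0],"spin":0.2}
    - {"hand":-0.4,"travel":[0,0,0],"spin":0.4}
    - {"hand":-0.4,"travel":[0,0,0],"spin":0.6}
    - {"hand":-0.4,"travel":[0,0,0],"spin":0.8}
    - {"hand":-0.4,"travel":[0,0,0],"spin":1}
    - {"hand":-0.4,"travel":[0,0,0],"spin":1}

```text
clock: 20.05
tcp_pos: [606.8, 186.6, 131.9]
orientation: [0.0, 0.933, -0.361, -0.0]
wrist_force: [-0.0, -0.4, -0.0]
grip_width: 59.9
finger_force: 0.0
```

Emit:
servo_tool:
  motion:
    - {"hand":-0.4,"travel":[0,0,0],"spin":0.2}
    - {"hand":-0.4,"travel":[0,0,0],"spin":0.4}
    - {"hand":-0.4,"travel":[0,0,0],"spin":0.6}
    - {"hand":-0.4,"travel":[0,0,0],"spin":0.8}
    - {"hand":-0.4,"travel":[0,0,0],"spin":1}
    - {"hand":-0.4,"travel":[0,0,0],"spin":1}

```text
clock: 20.65
tcp_pos: [606.8, 186.6, 131.9]
orientation: [-0.0, 0.723, -0.69, -0.0]
wrist_force: [0.7, -0.5, -0.1]
grip_width: 60.1
finger_force: 0.0
```

Emit:
servo_tool:
  motion:
    - {"hand":-0.4,"travel":[0,0,0],"spin":0.2}
    - {"hand":-0.4,"travel":[0,0,0],"spin":0.4}
    - {"hand":-0.4,"travel":[0,0,0],"spin":0.6}
    - {"hand":-0.4,"travel":[0,0,0],"spin":0.8}
    - {"hand":-0.4,"travel":[0,0,0],"spin":1}
    - {"hand":-0.4,"travel":[0,0,0],"spin":1}

```text
clock: 21.25
tcp_pos: [606.8, 186.6, 131.9]
orientation: [-0.0, -0.404, 0.915, -0.0]
wrist_force: [-0.2, 0.2, -0.1]
grip_width: 59.6
finger_force: 0.0
```

Emit:
servo_tool:
  motion:
    - {"hand":-0.4,"travel":[0,0,0],"spin":0.2}
    - {"hand":-0.4,"travel":[0,0,0],"spin":0.4}
    - {"hand":-0.4,"travel":[0,0,0],"spin":0.6}
    - {"hand":-0.4,"travel":[0,0,0],"spin":0.8}
    - {"hand":-0.4,"travel":[0,0,0],"spin":1}
    - {"hand":-0.4,"travel":[0,0,0],"spin":1}

```text
clock: 21.85
tcp_pos: [606.8, 186.6, 131.9]
orientation: [-0.0, -0.023, 1.0, 0.0]
wrist_force: [-0.3, -0.4, -1.0]
grip_width: 59.5
finger_force: 0.0
```

Emit:
servo_tool:
  motion:
    - {"hand":-0.4,"travel":[0,0,0],"spin":0.2}
    - {"hand":-0.4,"travel":[0,0,0],"spin":0.4}
    - {"hand":-0.4,"travel":[0,0,0],"spin":0.6}
    - {"hand":-0.4,"travel":[0,0,0],"spin":0.8}
    - {"hand":-0.4,"travel":[0,0,0],"spin":1}
    - {"hand":-0.4,"travel":[0,0,0],"spin":1}

```text
clock: 22.45
tcp_pos: [606.8, 186.6, 131.9]
orientation: [-0.0, 0.361, 0.933, 0.0]
wrist_force: [0.3, 0.7, -0.6]
grip_width: 59.8
finger_force: 0.0
```

Emit:
servo_tool:
  motion:
    - {"hand":-0.4,"travel":[0,0,0],"spin":0.2}
    - {"hand":-0.4,"travel":[0,0,0],"spin":0.4}
    - {"hand":-0.4,"travel":[0,0,0],"spin":0.6}
    - {"hand":-0.4,"travel":[0,0,0],"spin":0.8}
    - {"hand":-0.4,"travel":[0,0,0],"spin":1}
    - {"hand":-0.4,"travel":[0,0,0],"spin":1}

```text
clock: 23.05
tcp_pos: [606.8, 186.6, 131.9]
orientation: [-0.0, 0.69, 0.723, -0.0]
wrist_force: [0.5, -0.1, -0.4]
grip_width: 59.7
finger_force: 0.0
```

Emit:
servo_tool:
  motion:
    - {"hand":1,"travel":[0,0,0],"spin":0}
    - {"hand":1,"travel":[0,0,0],"spin":0}
    - {"hand":1,"travel":[0,0,0],"spin":0}
    - {"hand":1,"travel":[0,0,0],"spin":0}
    - {"hand":1,"travel":[0,0,0],"spin":0}
    - {"hand":1,"travel":[0,0,0],"spin":0}

```text
clock: 23.65
tcp_pos: [606.9, 186.7, 132.2]
orientation: [0.0, 0.688, 0.726, 0.0]
wrist_force: [-0.8, -0.6, 5.9]
grip_width: 32.0
finger_force: 59.2
```

Emit:
servo_tool:
  motion:
    - {"hand":1,"travel":[0,0,-0.0005],"spin":-0.19}
    - {"hand":1,"travel":[0,0,-0.001],"spin":-0.38}
    - {"hand":1,"travel":[0,0,-0.0013],"spin":-0.57}
    - {"hand":1,"travel":[0,0,-0.0017],"spin":-0.76}
    - {"hand":1,"travel":[0,0,-0.0022],"spin":-0.95}
    - {"hand":1,"travel":[0,0,-0.0023],"spin":-1}

```text
clock: 24.25
tcp_pos: [607.1, 186.6, 133.3]
orientation: [0.0, 0.355, 0.935, 0.0]
wrist_force: [-0.3, -0.3, 5.1]
grip_width: 32.3
finger_force: 59.1
```

Emit:
servo_tool:
  motion:
    - {"hand":1,"travel":[0,0,-0.0005],"spin":-0.19}
    - {"hand":1,"travel":[0,0,-0.001],"spin":-0.38}
    - {"hand":1,"travel":[0,0,-0.0013],"spin":-0.57}
    - {"hand":1,"travel":[0,0,-0.0017],"spin":-0.76}
    - {"hand":1,"travel":[0,0,-0.0022],"spin":-0.95}
    - {"hand":1,"travel":[0,0,-0.0023],"spin":-1}

```text
clock: 24.85
tcp_pos: [607.0, 186.5, 134.4]
orientation: [0.0, -0.029, 1.0, -0.0]
wrist_force: [-0.7, -1.1, 4.9]
grip_width: 31.6
finger_force: 59.1
```

Emit:
servo_tool:
  motion:
    - {"hand":1,"travel":[0,0,-0.0005],"spin":-0.19}
    - {"hand":1,"travel":[0,0,-0.001],"spin":-0.38}
    - {"hand":1,"travel":[0,0,-0.0013],"spin":-0.57}
    - {"hand":1,"travel":[0,0,-0.0017],"spin":-0.76}
    - {"hand":1,"travel":[0,0,-0.0022],"spin":-0.95}
    - {"hand":1,"travel":[0,0,-0.0023],"spin":-1}

```text
clock: 25.45
tcp_pos: [607.1, 186.4, 135.6]
orientation: [0.0, -0.41, 0.912, -0.0]
wrist_force: [0.5, -1.2, 3.8]
grip_width: 32.2
finger_force: 59.1
```

Emit:
servo_tool:
  motion:
    - {"hand":1,"travel":[0,0,-0.0005],"spin":-0.19}
    - {"hand":1,"travel":[0,0,-0.001],"spin":-0.38}
    - {"hand":1,"travel":[0,0,-0.0013],"spin":-0.57}
    - {"hand":1,"travel":[0,0,-0.0017],"spin":-0.76}
    - {"hand":1,"travel":[0,0,-0.0022],"spin":-0.95}
    - {"hand":1,"travel":[0,0,-0.0023],"spin":-1}

```text
clock: 26.05
tcp_pos: [607.2, 186.5, 136.7]
orientation: [-0.0, 0.728, -0.686, 0.0]
wrist_force: [1.3, -1.3, 3.5]
grip_width: 32.1
finger_force: 59.2
```

Emit:
servo_tool:
  motion:
    - {"hand":1,"travel":[0,0,-0.0005],"spin":-0.19}
    - {"hand":1,"travel":[0,0,-0.001],"spin":-0.38}
    - {"hand":1,"travel":[0,0,-0.0013],"spin":-0.57}
    - {"hand":1,"travel":[0,0,-0.0017],"spin":-0.76}
    - {"hand":1,"travel":[0,0,-0.0022],"spin":-0.95}
    - {"hand":1,"travel":[0,0,-0.0023],"spin":-1}

```text
clock: 26.65
tcp_pos: [607.2, 186.6, 137.8]
orientation: [-0.0, 0.935, -0.355, 0.0]
wrist_force: [0.8, -0.4, 3.1]
grip_width: 31.6
finger_force: 59.2
```

```bash
python3 -c "
from m import *
go(607.4,187,117);print(r.read_state()['torque'])"
```

```text
travel [-0.0003, -0.0009, 0.0417] yang -131.6 j6 -2.12 tcp [607.2 186.6 137.8] w 31.6 t 26.65
[-0.01179338 -0.21737137 -0.03525121]
```

Emit:
servo_tool:
  motion:
    - {"hand":1,"travel":[0,0,-0.004],"spin":0}
    - {"hand":1,"travel":[0,0,-0.008],"spin":0}
    - {"hand":1,"travel":[0,0,-0.008],"spin":0}

```text
clock: 26.95
tcp_pos: [606.9, 186.6, 141.8]
orientation: [-0.0, 0.933, -0.359, 0.0]
wrist_force: [-0.1, 1.0, -0.7]
grip_width: 32.2
finger_force: 59.4
```

Emit:
servo_tool:
  motion:
    - {"hand":1,"travel":[0,0,-0.04],"spin":0}
    - {"hand":1,"travel":[0,0,-0.08],"spin":0}
    - {"hand":1,"travel":[0,0,-0.1],"spin":0}
    - {"hand":1,"travel":[0,0,-0.1],"spin":0}
    - {"hand":1,"travel":[0,0,-0.1],"spin":0}

```text
clock: 27.45
tcp_pos: [606.7, 186.5, 190.9]
orientation: [0.0, 0.934, -0.358, -0.0]
wrist_force: [-0.3, 0.2, -0.6]
grip_width: 32.2
finger_force: 59.6
```

```bash
python3 -c "
from m import *
go(622,-7,192); im=snap('side','s3.png'); cv2.imwrite('pics/s3c.png',cv2.resize(im[140:300,160:320],(600,600)))"
```

```text
travel [0.2817, 0.2671, -0.0022] yang -132.0 j6 -2.11 tcp [606.7 186.5 190.9] w 32.2 t 27.45
```

View pics/s3c.png

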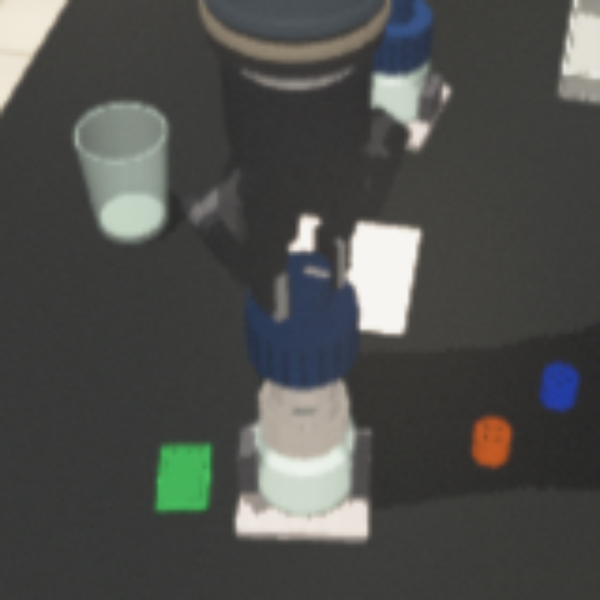

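The cap at crop (302,330) is lifted clear of the jar's neck. Next I carry it to the mat.

Emit:
servo_tool:
  motion:
    - {"hand":1,"travel":[0.07,0.067,0],"spin":0}
    - {"hand":1,"travel":[0.14,0.134,0],"spin":0}
    - {"hand":1,"travel":[0.21,0.2,0],"spin":0}
    - {"hand":1,"travel":[0.282,0.267,0],"spin":0}
    - {"hand":1,"travel":[0.282,0.267,0],"spin":0}
    - {"hand":1,"travel":[0.282,0.267,0.08],"spin":0}
    - {"hand":1,"travel":[0.282,0.267,0.16],"spin":0}
    - {"hand":1,"travel":[0.282,0.267,0.24],"spin":0}
    - {"hand":1,"travel":[0.282,0.267,0.255],"spin":0}
    - {"hand":1,"travel":[0.282,0.267,0.26],"spin":0}
    - {"hand":1,"travel":[0.282,0.267,0.26],"spin":0}

```text
clock: 28.6
tcp_pos: [623.1, -6.8, 63.0]
orientation: [-0.0, 0.934, -0.358, 0.001]
wrist_force: [1.2, -0.1, 0.5]
grip_width: 32.2
finger_force: 59.7
```

Emit:
servo_tool:
  motion:
    - {"hand":1,"travel":[0,0,0.004],"spin":0}
    - {"hand":1,"travel":[0,0,0.006],"spin":0}
    - {"hand":1,"travel":[0,0,0.006],"spin":0}

```text
clock: 28.9
tcp_pos: [622.7, -7.0, 59.4]
orientation: [-0.0, 0.934, -0.358, 0.001]
wrist_force: [0.4, 0.5, -0.3]
grip_width: 32.2
finger_force: 59.7
```

Emit:
servo_tool:
  motion:
    - {"hand":1,"travel":[0,0,0.003],"spin":0}
    - {"hand":1,"travel":[0,0,0.005],"spin":0}
    - {"hand":1,"travel":[0,0,0.005],"spin":0}

```text
clock: 29.2
tcp_pos: [622.2, -7.0, 56.0]
orientation: [0.0, 0.934, -0.358, -0.0]
wrist_force: [-0.6, -0.3, -0.1]
grip_width: 32.5
finger_force: 59.7
```

Emit:
servo_tool:
  motion:
    - {"hand":1,"travel":[0,0,0.002],"spin":0}
    - {"hand":1,"travel":[0,0,0.003],"spin":0}
    - {"hand":1,"travel":[0,0,0.003],"spin":0}

```text
clock: 29.5
tcp_pos: [622.4, -7.0, 55.6]
orientation: [-0.0, 0.934, -0.358, 0.0]
wrist_force: [-5.8, 0.1, 14.2]
grip_width: 31.4
finger_force: 61.2
```

Emit:
servo_tool:
  motion:
    - {"hand":-1,"travel":[0,0,0],"spin":0}
    - {"hand":-1,"travel":[0,0,0],"spin":0}
    - {"hand":-1,"travel":[0,0,0],"spin":0}
    - {"hand":-1,"travel":[0,0,0],"spin":0}
    - {"hand":-1,"travel":[0,0,0],"spin":0}
    - {"hand":-1,"travel":[0,0,-0.08],"spin":0}
    - {"hand":-1,"travel":[0,0,-0.16],"spin":0}
    - {"hand":-1,"travel":[0,0,-0.2],"spin":0}
    - {"hand":-1,"travel":[0,0,-0.24],"spin":0}
    - {"hand":-1,"travel":[0,0,-0.24],"spin":0}
    - {"hand":-1,"travel":[0,0,-0.24],"spin":0}

```text
clock: 30.6
tcp_pos: [622.4, -7.0, 174.5]
orientation: [-0.0, 0.934, -0.358, 0.0]
wrist_force: [-0.4, -0.5, 0.7]
grip_width: 85.3
finger_force: 0.0
```

```bash
cat > look.py <<'E'
from m import *
import sys
n=sys.argv[1]
for cam in("top","side"):
    im=snap(cam,f'{cam[0]}{n}.png')
    for k,lo,hi in(("blue",(100,130,120),(125,255,255)),("orange",(5,120,120),(20,255,255)),("yel",(22,100,100),(35,255,255))):
        for b in blobs(cam,im,lo,hi,20,amin=8,amax=200):
            if 200<b[3][0]<560: print(cam,k,b)
E
python3 look.py 4; python3 - <<'E'
from m import *
go(450,80.5,130,30);go(422.6,-135.5,130,-18); im=cv2.imread('pics/t4.png'); 
cv2.imwrite('pics/t4c.png',cv2.resize(im[155:275,150:390],(800,400)))
im=cv2.imread('pics/s4.png'); cv2.imwrite('pics/s4c.png',im)
E
```

```text
top blue ([310.3, 256.4], 53, [307, 253, 8, 8], [395.1, -160.1])
top orange ([220.6, 227.5], 26, [219, 224, 4, 8], [492.2, 139.3])
top yel ([169.0, 247.5], 26, [167, 245, 5, 6], [426.2, 313.0])
side blue ([333.3, 61.9], 132, [323, 55, 21, 14], [415.7, -1064.3])
side blue ([332.6, 185.6], 81, [329, 181, 9, 11], [395.6, -147.4])
side blue ([308.7, 242.1], 111, [304, 236, 11, 13], [450.9, 87.3])
side orange ([290.7, 257.0], 124, [286, 251, 11, 14], [491.3, 143.3])
side yel ([312.1, 322.4], 102, [308, 316, 10, 14], [427.4, 307.6])
travel [-0.3724, 0.0998, 0.0876] yang -132.0 j6 -2.42 tcp [621.8  -7.  173.5] w 85.2 t 30.7
spin deg (+ = cw) 18.0 share 0.4
travel [-0.1241, 0.4575, 0.0877] yang -132.0 j6 -2.42 tcp [621.8  -7.  173.5] w 85.2 t 30.7
spin deg (+ = cw) 66.0 share 1.467
```

View pics/t4c.png

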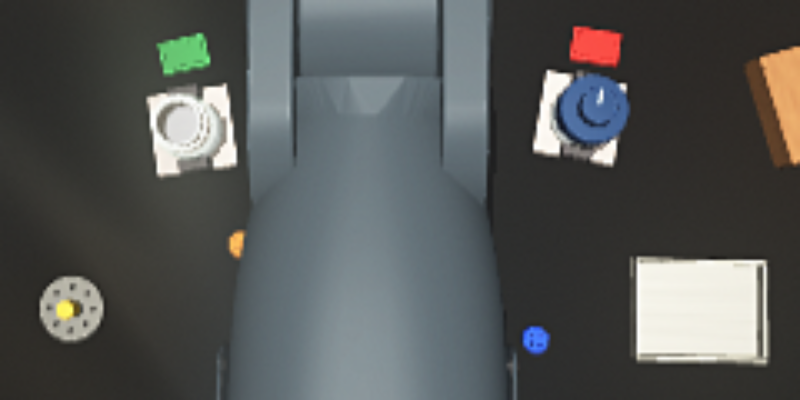

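Blue_2 was knocked to about (396,-158), now at crop (536,340); the jar's mouth is open at crop (182,123). I'll fetch blue_1 first.

Emit:
servo_tool:
  motion:
    - {"hand":-1,"travel":[-0.06,0.0166,0],"spin":0.19}
    - {"hand":-1,"travel":[-0.12,0.033,0],"spin":0.38}
    - {"hand":-1,"travel":[-0.18,0.05,0],"spin":0.57}
    - {"hand":-1,"travel":[-0.25,0.0666,0],"spin":0.76}
    - {"hand":-1,"travel":[-0.31,0.083,0.04],"spin":0.95}
    - {"hand":-1,"travel":[-0.3724,0.0998,0.08],"spin":0.95}
    - {"hand":-1,"travel":[-0.3724,0.0998,0.1],"spin":0.95}
    - {"hand":-1,"travel":[-0.3724,0.0998,0.1],"spin":0.95}

```text
clock: 31.5
tcp_pos: [449.1, 80.5, 123.2]
orientation: [0.001, 0.739, -0.673, -0.001]
wrist_force: [0.5, -0.6, 0.5]
grip_width: 85.3
finger_force: 0.0
```

Emit:
servo_tool:
  motion:
    - {"hand":-1,"travel":[0,0,0],"spin":0.19}
    - {"hand":-1,"travel":[0,0,0],"spin":0.38}
    - {"hand":-1,"travel":[0,0,0],"spin":0.57}
    - {"hand":-1,"travel":[0,0,0],"spin":0.76}
    - {"hand":-1,"travel":[0,0,0],"spin":0.95}
    - {"hand":-1,"travel":[0,0,0],"spin":0.95}

```text
clock: 32.1
tcp_pos: [451.5, 80.2, 124.9]
orientation: [0.0, -0.441, 0.898, -0.0]
wrist_force: [0.2, -0.1, -0.3]
grip_width: 85.6
finger_force: 0.0
```

```bash
python3 - <<'E'
from m import *
go(450,80.5,14,-37); print(ray("top",204.3,191.5,100))
im=snap('side','s5.png'); 
for k,lo,hi in(("blue",(100,130,120),(125,255,255)),("orange",(5,120,120),(20,255,255))):
        for b in blobs("side",im,lo,hi,20,amin=8,amax=200):
            if 200<b[3][0]<560: print(k,b)
E
```

```text
travel [0.0014, 0.0029, 0.2218] yang 142.3 j6 -0.74 tcp [451.5  80.2 124.9] w 85.6 t 32.1
spin deg (+ = cw) -0.7 share -0.015
[607.17768113 182.04683811 100.        ]
blue ([335.9, 184.2], 14, [335, 182, 3, 6], [386.0, -155.7])
blue ([308.7, 242.7], 94, [304, 237, 10, 12], [450.6, 89.1])
orange ([290.7, 257.0], 124, [286, 251, 11, 14], [491.3, 143.3])
```

View pics/s5.png

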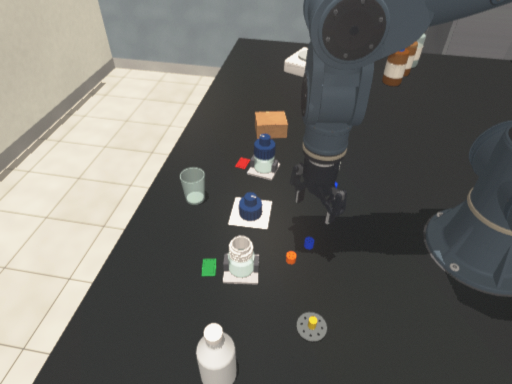

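The cap lies flat on the mat (250,207) and the gripper is above blue_1 (309,242). Descending to grasp.

Emit:
servo_tool:
  motion:
    - {"hand":-1,"travel":[0.0014,0.0029,0.08],"spin":0}
    - {"hand":-1,"travel":[0.0014,0.0029,0.16],"spin":0}
    - {"hand":-1,"travel":[0.0014,0.0029,0.21],"spin":0}
    - {"hand":-1,"travel":[0.0014,0.0029,0.22],"spin":0}
    - {"hand":-1,"travel":[0.0014,0.0029,0.22],"spin":0}
    - {"hand":1,"travel":[0.0014,0.0029,0.22],"spin":0}
    - {"hand":1,"travel":[0.0014,0.0029,0.22],"spin":0}
    - {"hand":1,"travel":[0.0014,0.0029,0.22],"spin":0}
    - {"hand":1,"travel":[0.0014,0.0029,0.22],"spin":0}
    - {"hand":1,"travel":[0.0014,0.0029,0.22],"spin":0}
    - {"hand":1,"travel":[0.0014,0.0029,0.22],"spin":0}
    - {"hand":1,"travel":[0.0014,0.0029,0.22],"spin":0}
    - {"hand":1,"travel":[0.0014,0.0029,0.22],"spin":0}

```text
clock: 33.45
tcp_pos: [449.5, 80.9, 15.5]
orientation: [0.001, -0.442, 0.897, -0.0]
wrist_force: [-2.3, -1.3, 14.9]
grip_width: 20.7
finger_force: 58.2
```

Emit:
servo_tool:
  motion:
    - {"hand":1,"travel":[0,0,-0.09],"spin":0}
    - {"hand":1,"travel":[0,0,-0.18],"spin":0}
    - {"hand":1,"travel":[0,0,-0.27],"spin":0}
    - {"hand":1,"travel":[0,0,-0.28],"spin":0}
    - {"hand":1,"travel":[0,0,-0.28],"spin":0}
    - {"hand":1,"travel":[0,0,-0.28],"spin":0}

```text
clock: 34.05
tcp_pos: [448.4, 80.7, 153.7]
orientation: [-0.001, -0.442, 0.897, 0.0]
wrist_force: [1.1, 0.1, -1.3]
grip_width: 20.2
finger_force: 58.8
```

```bash
python3 - <<'E'
from m import *
go(607,186.6,150)
E
```

```text
travel [-0.361, -0.1228, 0.007] yang 142.5 j6 -0.74 tcp [448.4  80.7 153.7] w 20.2 t 34.05
```

Emit:
servo_tool:
  motion:
    - {"hand":1,"travel":[-0.09,-0.03,0],"spin":0}
    - {"hand":1,"travel":[-0.18,-0.06,0],"spin":0}
    - {"hand":1,"travel":[-0.27,-0.09,0],"spin":0}
    - {"hand":1,"travel":[-0.361,-0.123,0],"spin":0}
    - {"hand":1,"travel":[-0.361,-0.123,0],"spin":0}
    - {"hand":1,"travel":[-0.361,-0.123,0],"spin":0}
    - {"hand":1,"travel":[-0.361,-0.123,0],"spin":0}

```text
clock: 34.75
tcp_pos: [606.4, 186.0, 153.6]
orientation: [-0.001, -0.442, 0.897, 0.0]
wrist_force: [0.3, 0.9, -0.3]
grip_width: 20.7
finger_force: 58.8
```

```bash
python3 - <<'E'
from m import *
go(607,186.6,112); im=snap('side','s6.png'); cv2.imwrite('pics/s6c.png',cv2.resize(im[180:290,180:320],(763,600)))
E
```

```text
travel [-0.0019, -0.0003, 0.0832] yang 142.5 j6 -0.62 tcp [606.4 186.  153.6] w 20.7 t 34.75
```

View pics/s6c.png

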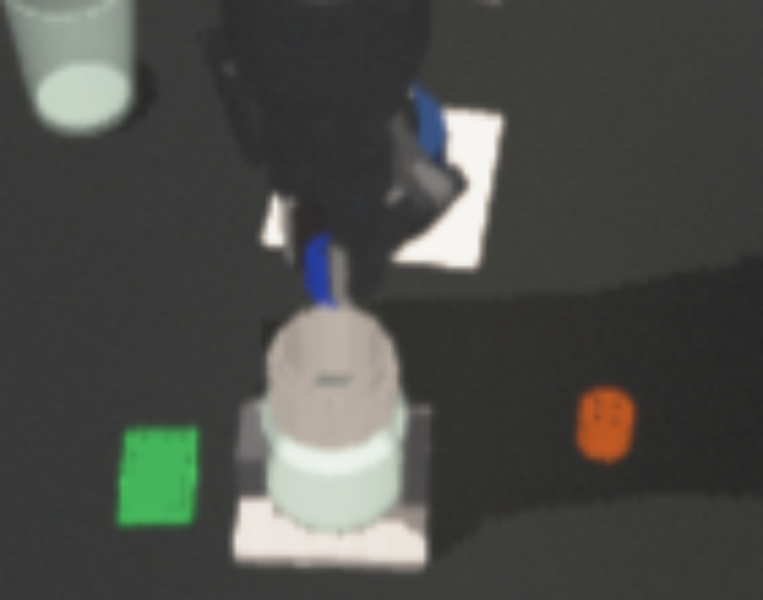

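Blue_1 (crop 322,270) is held above the mouth (crop 332,345). Lowering and releasing.

Emit:
servo_tool:
  motion:
    - {"hand":1,"travel":[-0.0019,-0.0003,0.04],"spin":0}
    - {"hand":1,"travel":[-0.0019,-0.0003,0.07],"spin":0}
    - {"hand":1,"travel":[-0.0019,-0.0003,0.083],"spin":0}
    - {"hand":1,"travel":[-0.0019,-0.0003,0.083],"spin":0}
    - {"hand":1,"travel":[-0.0019,-0.0003,0.083],"spin":0}

```text
clock: 35.3
tcp_pos: [608.3, 187.1, 114.1]
orientation: [0.0, -0.442, 0.897, -0.0]
wrist_force: [-0.1, 0.1, 0.3]
grip_width: 20.7
finger_force: 58.8
```

Emit:
servo_tool:
  motion:
    - {"hand":0,"travel":[0,0,0],"spin":0}
    - {"hand":0,"travel":[0,0,0],"spin":0}
    - {"hand":0,"travel":[0,0,0],"spin":0}
    - {"hand":0,"travel":[0,0,0],"spin":0}
    - {"hand":0,"travel":[0,0,0],"spin":0}
    - {"hand":0,"travel":[0,0,-0.05],"spin":0}
    - {"hand":0,"travel":[0,0,-0.1],"spin":0}
    - {"hand":0,"travel":[0,0,-0.12],"spin":0}
    - {"hand":0,"travel":[0,0,-0.12],"spin":0}

```text
clock: 36.2
tcp_pos: [609.1, 187.5, 174.3]
orientation: [0.001, -0.442, 0.897, -0.0]
wrist_force: [0.3, 0.6, -0.9]
grip_width: 42.5
finger_force: 0.0
```

```bash
python3 look.py 7; python3 -c "
from m import *
go(491,136,90,143)
im=cv2.imread('pics/s7.png'); cv2.imwrite('pics/s7c.png',cv2.resize(im[180:290,180:320],(763,600)))"
```

```text
top blue ([310.3, 256.4], 53, [307, 253, 8, 8], [395.1, -160.1])
top orange ([221.9, 227.9], 43, [219, 225, 7, 7], [490.9, 134.9])
side blue ([333.3, 61.9], 132, [323, 55, 21, 14], [415.7, -1064.3])
side blue ([332.6, 185.6], 81, [329, 181, 9, 11], [395.6, -147.4])
side orange ([290.5, 257.2], 114, [286, 251, 10, 14], [491.6, 144.0])
side yel ([312.1, 322.4], 102, [308, 316, 10, 14], [427.4, 307.6])
travel [0.2238, 0.1234, 0.1645] yang 142.5 j6 -0.62 tcp [608.1 187.2 172.2] w 42.8 t 36.3
spin deg (+ = cw) -0.5 share -0.011
```

View pics/s7c.png

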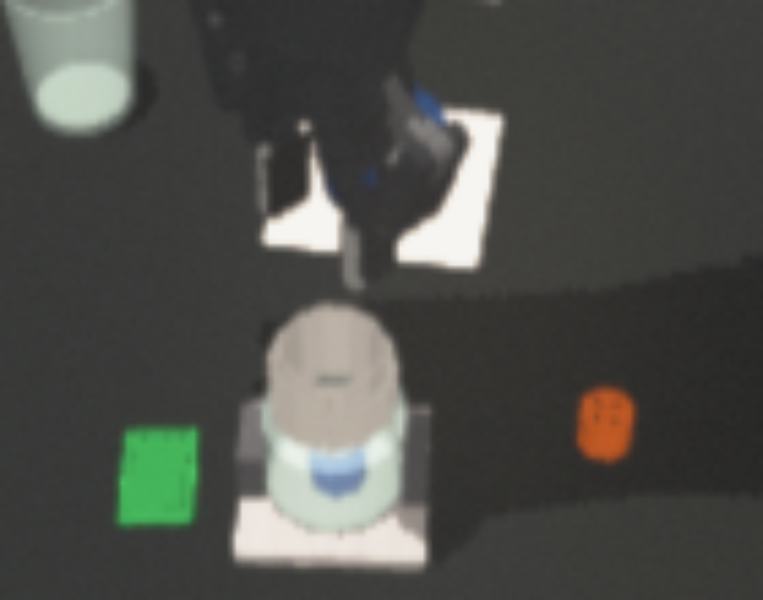

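Blue_1 is visible in the jar at crop (338,470). Now blue_2.

```bash
python3 -c "
from m import *
go(396,-157.5,122)"
```

```text
travel [0.8052, -0.0831, 0.1008] yang 142.5 j6 -0.62 tcp [608.1 187.2 172.2] w 42.8 t 36.3
```

Emit:
servo_tool:
  motion:
    - {"hand":-1,"travel":[0.09,-0.009,0],"spin":0}
    - {"hand":-1,"travel":[0.18,-0.018,0],"spin":0}
    - {"hand":-1,"travel":[0.27,-0.027,0],"spin":0}
    - {"hand":-1,"travel":[0.36,-0.037,0],"spin":0}
    - {"hand":-1,"travel":[0.45,-0.046,0],"spin":0}
    - {"hand":-1,"travel":[0.54,-0.055,0],"spin":0}
    - {"hand":-1,"travel":[0.63,-0.065,0],"spin":0}
    - {"hand":-1,"travel":[0.72,-0.074,0.03],"spin":0}
    - {"hand":-1,"travel":[0.805,-0.083,0.1],"spin":0}
    - {"hand":-1,"travel":[0.805,-0.083,0.1],"spin":0}
    - {"hand":-1,"travel":[0.805,-0.083,0.1],"spin":0}
    - {"hand":-1,"travel":[0.805,-0.083,0.1],"spin":0}
    - {"hand":-1,"travel":[0.805,-0.083,0.1],"spin":0}

```text
clock: 37.6
tcp_pos: [397.2, -156.7, 123.6]
orientation: [0.0, -0.443, 0.897, -0.0]
wrist_force: [0.6, 0.6, 0.8]
grip_width: 85.5
finger_force: 0.0
```

```bash
python3 look.py 8; python3 -c "
from m import *
go(396,-157.5,14)"
```

```text
top orange ([222.0, 227.8], 47, [219, 224, 7, 8], [491.1, 134.6])
top yel ([169.0, 247.5], 26, [167, 245, 5, 6], [426.2, 313.0])
side blue ([327.4, 65.6], 36, [323, 62, 9, 7], [442.3, -1015.2])
side blue ([332.6, 186.1], 64, [329, 182, 8, 10], [395.7, -145.1])
side orange ([290.7, 257.0], 124, [286, 251, 11, 14], [491.3, 143.3])
side yel ([312.1, 322.4], 102, [308, 316, 10, 14], [427.4, 307.6])
travel [0.0025, 0.001, 0.2191] yang 142.6 j6 -1.29 tcp [ 397.1 -156.8  123.5] w 85.5 t 37.7
```

Emit:
servo_tool:
  motion:
    - {"hand":-1,"travel":[0.0025,0.001,0.08],"spin":0}
    - {"hand":-1,"travel":[0.0025,0.001,0.16],"spin":0}
    - {"hand":-1,"travel":[0.0025,0.001,0.21],"spin":0}
    - {"hand":-1,"travel":[0.0025,0.001,0.217],"spin":0}
    - {"hand":-1,"travel":[0.0025,0.001,0.217],"spin":0}
    - {"hand":1,"travel":[0.0025,0.001,0.217],"spin":0}
    - {"hand":1,"travel":[0.0025,0.001,0.217],"spin":0}
    - {"hand":1,"travel":[0.0025,0.001,0.217],"spin":0}
    - {"hand":1,"travel":[0.0025,0.001,0.217],"spin":0}
    - {"hand":1,"travel":[0.0025,0.001,0.217],"spin":0}
    - {"hand":1,"travel":[0.0025,0.001,0.217],"spin":0}
    - {"hand":1,"travel":[0.0025,0.001,0.217],"spin":0}
    - {"hand":1,"travel":[0.0025,0.001,0.217],"spin":0}

```text
clock: 39.0
tcp_pos: [395.5, -158.2, 15.4]
orientation: [0.0, -0.442, 0.897, -0.0]
wrist_force: [-3.5, 1.8, 15.2]
grip_width: 21.6
finger_force: 58.1
```

Emit:
servo_tool:
  motion:
    - {"hand":1,"travel":[0,0,-0.09],"spin":0}
    - {"hand":1,"travel":[0,0,-0.18],"spin":0}
    - {"hand":1,"travel":[0,0,-0.27],"spin":0}
    - {"hand":1,"travel":[0,0,-0.29],"spin":0}
    - {"hand":1,"travel":[0,0,-0.29],"spin":0}
    - {"hand":1,"travel":[0,0,-0.29],"spin":0}

```text
clock: 39.6
tcp_pos: [394.7, -157.9, 158.6]
orientation: [-0.0, -0.442, 0.897, 0.0]
wrist_force: [0.1, 0.8, -0.3]
grip_width: 22.1
finger_force: 59.2
```

```bash
python3 - <<'E'
from m import *
go(607,186.6,158)
E
```

```text
travel [-0.8051, 0.0824, 0.0011] yang 142.5 j6 -1.3 tcp [ 394.7 -157.9  158.6] w 22.1 t 39.6
```

Emit:
servo_tool:
  motion:
    - {"hand":1,"travel":[-0.09,0.009,0],"spin":0}
    - {"hand":1,"travel":[-0.18,0.018,0],"spin":0}
    - {"hand":1,"travel":[-0.27,0.027,0],"spin":0}
    - {"hand":1,"travel":[-0.36,0.037,0],"spin":0}
    - {"hand":1,"travel":[-0.45,0.046,0],"spin":0}
    - {"hand":1,"travel":[-0.54,0.055,0],"spin":0}
    - {"hand":1,"travel":[-0.63,0.064,0],"spin":0}
    - {"hand":1,"travel":[-0.72,0.073,0],"spin":0}
    - {"hand":1,"travel":[-0.805,0.082,0],"spin":0}
    - {"hand":1,"travel":[-0.805,0.082,0],"spin":0}
    - {"hand":1,"travel":[-0.805,0.082,0],"spin":0}
    - {"hand":1,"travel":[-0.805,0.082,0],"spin":0}
    - {"hand":1,"travel":[-0.805,0.082,0],"spin":0}

```text
clock: 40.9
tcp_pos: [607.0, 185.2, 159.3]
orientation: [-0.0, -0.442, 0.897, 0.0]
wrist_force: [-0.8, -0.0, -0.0]
grip_width: 21.8
finger_force: 59.2
```

```bash
python3 - <<'E'
from m import *
go(607,186.6,112)
E
```

```text
travel [-0.0022, 0.0016, 0.0946] yang 142.5 j6 -0.62 tcp [607.  185.2 159.3] w 21.8 t 40.9
```

Emit:
servo_tool:
  motion:
    - {"hand":1,"travel":[-0.0015,0.0016,0.05],"spin":0}
    - {"hand":1,"travel":[-0.0015,0.0016,0.08],"spin":0}
    - {"hand":1,"travel":[-0.0015,0.0016,0.093],"spin":0}
    - {"hand":1,"travel":[-0.0015,0.0016,0.093],"spin":0}
    - {"hand":1,"travel":[-0.0015,0.0016,0.093],"spin":0}

```text
clock: 41.4
tcp_pos: [607.6, 187.1, 114.1]
orientation: [0.0, -0.442, 0.897, -0.0]
wrist_force: [0.2, -0.9, 0.0]
grip_width: 22.0
finger_force: 59.2
```

Emit:
servo_tool:
  motion:
    - {"hand":0,"travel":[0,0,0],"spin":0}
    - {"hand":0,"travel":[0,0,0],"spin":0}
    - {"hand":0,"travel":[0,0,0],"spin":0}
    - {"hand":0,"travel":[0,0,0],"spin":0}
    - {"hand":0,"travel":[0,0,0],"spin":0}
    - {"hand":0,"travel":[0,0,-0.05],"spin":0}
    - {"hand":0,"travel":[0,0,-0.1],"spin":0}
    - {"hand":0,"travel":[0,0,-0.12],"spin":0}
    - {"hand":0,"travel":[0,0,-0.12],"spin":0}
    - {"hand":0,"travel":[0,0,-0.12],"spin":0}

```text
clock: 42.4
tcp_pos: [607.1, 187.3, 172.2]
orientation: [-0.0, -0.442, 0.897, 0.0]
wrist_force: [0.7, -0.1, -0.1]
grip_width: 42.6
finger_force: 0.0
```

```bash
python3 look.py 9; python3 -c "
from m import *
go(491,136,120,143)
im=cv2.imread('pics/s9.png'); cv2.imwrite('pics/s9c.png',cv2.resize(im[180:290,180:320],(763,600)))"
```

```text
top orange ([221.9, 227.9], 43, [219, 225, 7, 7], [490.9, 134.9])
side blue ([333.3, 61.9], 132, [323, 55, 21, 14], [415.7, -1064.3])
side orange ([290.5, 257.2], 114, [286, 251, 10, 14], [491.6, 144.0])
side yel ([312.1, 322.4], 102, [308, 316, 10, 14], [427.4, 307.6])
travel [0.222, 0.1214, 0.104] yang 142.5 j6 -0.62 tcp [606.8 187.2 171.8] w 42.6 t 42.5
spin deg (+ = cw) -0.5 share -0.011
```

View pics/s9c.png

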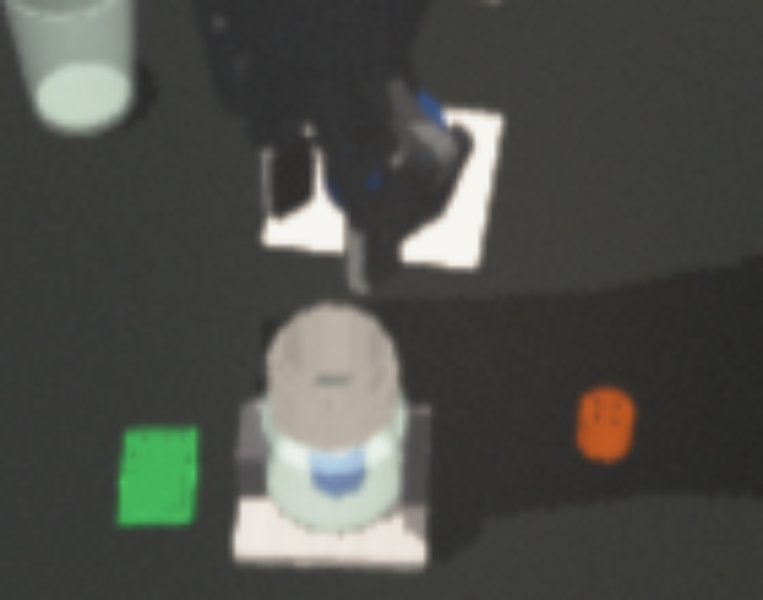

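Blue_1 is visible in the jar. Blue_2 is gone from the bench and the gripper is empty, but this view doesn't prove it's in the jar, so I'll compare the before and after pictures.

```bash
python3 - <<'E'
from m import *
for c,roi in(("s",(230,290,215,265)),("t",(180,205,190,220))):
    a,b,d=[cv2.imread(f'pics/{c}{n}.png')[roi[0]:roi[1],roi[2]:roi[3]].astype(int) for n in(7,9,8)]
    for nm,q in(("9-7",b),("8-7",d)):
        df=np.abs(q-a).max(2); ys,xs=np.where(df>14); print(c,nm,len(ys),[(int(x+roi[2]),int(y+roi[0]),a[y,x].tolist(),q[y,x].tolist()) for y,x in list(zip(ys,xs))[:20]])
for z in(14,34,54,74,100): print(z,proj("side",(607,186.6,z)).round(1))
E
```

```text
s 9-7 19 [(243, 230, [115, 118, 122], [80, 83, 85]), (246, 230, [70, 71, 73], [90, 93, 94]), (243, 231, [106, 109, 112], [72, 75, 77]), (243, 232, [84, 87, 89], [68, 70, 71]), (246, 232, [99, 102, 105], [115, 119, 122]), (247, 232, [67, 69, 70], [88, 91, 93]), (246, 233, [70, 73, 74], [103, 107, 109]), (247, 233, [61, 64, 65], [83, 87, 88]), (227, 254, [135, 139, 143], [153, 158, 163]), (227, 255, [124, 127, 127], [138, 142, 142]), (239, 262, [199, 205, 206], [187, 190, 189]), (230, 272, [176, 187, 186], [194, 206, 208]), (230, 273, [188, 198, 207], [214, 222, 228]), (251, 274, [174, 183, 192], [145, 153, 160]), (253, 274, [140, 148, 156], [171, 181, 191]), (251, 275, [215, 222, 230], [181, 190, 202]), (253, 275, [153, 160, 170], [213, 220, 229]), (254, 275, [136, 143, 151], [151, 159, 167]), (253, 276, [179, 189, 200], [216, 223, 232])]
s 8-7 954 [(243, 230, [115, 118, 122], [65, 67, 68]), (244, 230, [120, 124, 127], [64, 67, 68]), (245, 230, [108, 112, 114], [66, 69, 69]), (249, 230, [53, 54, 56], [66, 69, 70]), (243, 231, [106, 109, 112], [65, 67, 69]), (244, 231, [117, 124, 126],
[... 1711 characters left out ...]
97, 99, 100]), (203, 181, [50, 49, 45], [118, 123, 125]), (204, 181, [51, 50, 46], [116, 119, 124]), (205, 181, [50, 50, 46], [115, 120, 124]), (206, 181, [43, 43, 39], [121, 125, 128]), (200, 182, [60, 58, 53], [96, 99, 101]), (201, 182, [66, 67, 65], [113, 116, 118]), (202, 182, [73, 81, 84], [115, 118, 123]), (203, 182, [51, 50, 45], [117, 121, 126]), (204, 182, [49, 50, 46], [119, 123, 127]), (205, 182, [49, 49, 44], [116, 122, 125]), (206, 182, [71, 70, 70], [121, 123, 129]), (208, 182, [81, 82, 84], [130, 133, 139]), (209, 182, [55, 55, 53], [79, 83, 83]), (214, 182, [171, 181, 192], [241, 248, 252])]
14 [241.5 265.5]
34 [241.4 260.5]
54 [241.2 255.3]
74 [241.1 250. ]
100 [241.  242.8]
```

Emit:
servo_tool:
  motion:
    - {"hand":-1,"travel":[0.08,0.04,0],"spin":0}
    - {"hand":-1,"travel":[0.15,0.08,0],"spin":0}
    - {"hand":-1,"travel":[0.222,0.1214,0.03],"spin":0}
    - {"hand":-1,"travel":[0.222,0.1214,0.1],"spin":0}
    - {"hand":-1,"travel":[0.222,0.1214,0.1],"spin":0}
    - {"hand":-1,"travel":[0.222,0.1214,0.1],"spin":0}
    - {"hand":-1,"travel":[0.222,0.1214,0.1],"spin":0}

```text
clock: 43.2
tcp_pos: [492.7, 136.6, 124.1]
orientation: [0.001, -0.442, 0.897, -0.0]
wrist_force: [-0.1, -0.8, -0.8]
grip_width: 85.4
finger_force: 0.0
```

```bash
python3 look.py 10; python3 -c "
from m import *
go(491,136,15)
"
```

```text
side orange ([290.5, 257.2], 114, [286, 251, 10, 14], [491.6, 144.0])
side yel ([312.1, 322.4], 102, [308, 316, 10, 14], [427.4, 307.6])
travel [0.0033, 0.0022, 0.2181] yang 142.5 j6 -0.65 tcp [492.7 136.6 124. ] w 85.4 t 43.3
```

Emit:
servo_tool:
  motion:
    - {"hand":-1,"travel":[0.0033,0.0022,0.08],"spin":0}
    - {"hand":-1,"travel":[0.0033,0.0022,0.16],"spin":0}
    - {"hand":-1,"travel":[0.0033,0.0022,0.21],"spin":0}
    - {"hand":-1,"travel":[0.0033,0.0022,0.217],"spin":0}
    - {"hand":-1,"travel":[0.0033,0.0022,0.217],"spin":0}
    - {"hand":1,"travel":[0.0033,0.0022,0.217],"spin":0}
    - {"hand":1,"travel":[0.0033,0.0022,0.217],"spin":0}
    - {"hand":1,"travel":[0.0033,0.0022,0.217],"spin":0}
    - {"hand":1,"travel":[0.0033,0.0022,0.217],"spin":0}
    - {"hand":1,"travel":[0.0033,0.0022,0.217],"spin":0}
    - {"hand":1,"travel":[0.0033,0.0022,0.217],"spin":0}
    - {"hand":1,"travel":[0.0033,0.0022,0.217],"spin":0}
    - {"hand":1,"travel":[0.0033,0.0022,0.217],"spin":0}

```text
clock: 44.6
tcp_pos: [490.2, 135.7, 15.5]
orientation: [0.001, -0.442, 0.897, -0.0]
wrist_force: [-3.8, -1.0, 11.4]
grip_width: 21.7
finger_force: 58.3
```

Emit:
servo_tool:
  motion:
    - {"hand":1,"travel":[0,0,-0.09],"spin":0}
    - {"hand":1,"travel":[0,0,-0.18],"spin":0}
    - {"hand":1,"travel":[0,0,-0.24],"spin":0}
    - {"hand":1,"travel":[0,0,-0.24],"spin":0}
    - {"hand":1,"travel":[0,0,-0.24],"spin":0}

```text
clock: 45.1
tcp_pos: [490.1, 135.7, 135.0]
orientation: [0.001, -0.442, 0.897, -0.0]
wrist_force: [-0.4, 0.2, -0.5]
grip_width: 21.6
finger_force: 59.3
```

```bash
python3 -c "
from m import *
go(423,-331,136)
"
```

```text
travel [0.8222, -0.4617, -0.0024] yang 142.5 j6 -0.65 tcp [490.1 135.7 135. ] w 21.6 t 45.1
```

Emit:
servo_tool:
  motion:
    - {"hand":1,"travel":[0.082,-0.046,0],"spin":0}
    - {"hand":1,"travel":[0.164,-0.092,0],"spin":0}
    - {"hand":1,"travel":[0.247,-0.138,0],"spin":0}
    - {"hand":1,"travel":[0.329,-0.185,0],"spin":0}
    - {"hand":1,"travel":[0.411,-0.231,0],"spin":0}
    - {"hand":1,"travel":[0.493,-0.277,0],"spin":0}
    - {"hand":1,"travel":[0.575,-0.323,0],"spin":0}
    - {"hand":1,"travel":[0.658,-0.369,0],"spin":0}
    - {"hand":1,"travel":[0.74,-0.415,0],"spin":0}
    - {"hand":1,"travel":[0.822,-0.462,0],"spin":0}
    - {"hand":1,"travel":[0.822,-0.462,0],"spin":0}
    - {"hand":1,"travel":[0.822,-0.462,0],"spin":0}
    - {"hand":1,"travel":[0.822,-0.462,0.08],"spin":0}
    - {"hand":1,"travel":[0.822,-0.462,0.16],"spin":0}
    - {"hand":1,"travel":[0.822,-0.462,0.205],"spin":0}
    - {"hand":1,"travel":[0.822,-0.462,0.205],"spin":0}
    - {"hand":1,"travel":[0.822,-0.462,0.205],"spin":0}

```text
clock: 46.8
tcp_pos: [423.0, -330.1, 32.5]
orientation: [-0.0, -0.443, 0.897, 0.0]
wrist_force: [0.6, 0.5, 0.3]
grip_width: 21.9
finger_force: 59.3
```

Emit:
servo_tool:
  motion:
    - {"hand":0,"travel":[0,0,0],"spin":0}
    - {"hand":0,"travel":[0,0,0],"spin":0}
    - {"hand":0,"travel":[0,0,0],"spin":0}
    - {"hand":0,"travel":[0,0,0],"spin":0}
    - {"hand":0,"travel":[0,0,-0.09],"spin":0}
    - {"hand":0,"travel":[0,0,-0.18],"spin":0}
    - {"hand":0,"travel":[0,0,-0.24],"spin":0}
    - {"hand":0,"travel":[0,0,-0.24],"spin":0}
    - {"hand":0,"travel":[0,0,-0.24],"spin":0}

```text
clock: 47.7
tcp_pos: [423.2, -331.4, 152.5]
orientation: [0.0, -0.442, 0.897, -0.001]
wrist_force: [0.3, -0.0, -1.2]
grip_width: 42.6
finger_force: 0.0
```

```bash
python3 look.py 11; python3 - <<'E'
from m import *
go(427.8,309.5,152)
t=cv2.imread('pics/t11.png');s=cv2.imread('pics/s11.png')
a=cv2.resize(t[175:215,180:230],(400,320),interpolation=cv2.INTER_CUBIC);b=cv2.resize(s[230:280,210:270],(384,320),interpolation=cv2.INTER_CUBIC)
c=cv2.resize(s[120:170,290:360],(392,280));d=cv2.resize(s[190:230,215:275],(392,280))
cv2.imwrite('pics/m11.png',np.vstack([np.hstack([a,b]),np.hstack([c,d])]))
E
```

```text
top orange ([361.4, 247.3], 57, [357, 244, 9, 8], [424.5, -329.9])
top yel ([169.0, 247.5], 26, [167, 245, 5, 6], [426.2, 313.0])
side blue ([325.2, 65.5], 15, [323, 63, 5, 5], [452.6, -1013.6])
side orange ([325.3, 151.4], 55, [322, 148, 8, 8], [424.3, -319.1])
side yel ([312.1, 322.4], 102, [308, 316, 10, 14], [427.4, 307.6])
travel [-1.0225, 0.7709, -0.0005] yang 142.5 j6 -1.58 tcp [ 422.4 -330.8  151.1] w 42.6 t 47.8
```

View pics/m11.png

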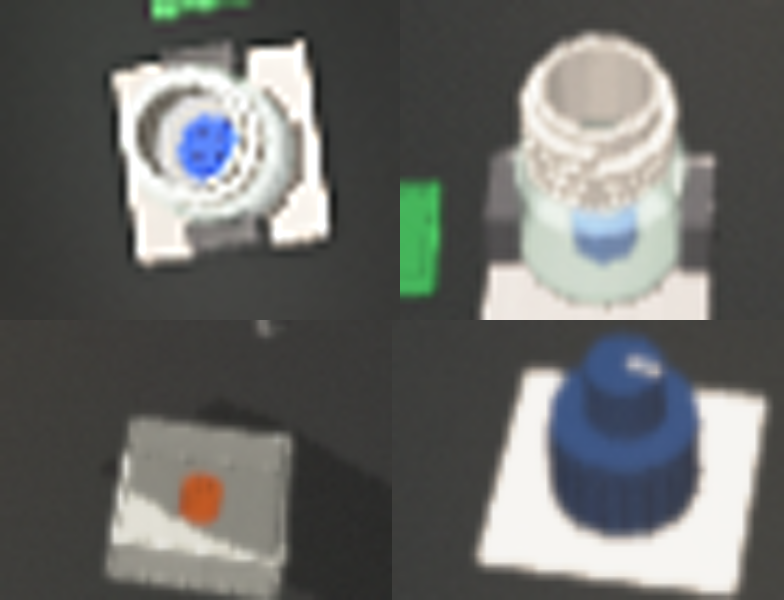

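```bash
python3 - <<'E'
from m import *
d=np.array([-.12,.73])/.74*12
for z in(14,34,54): print(z,proj("side",(607+d[0],186.6+d[1],z)).round(1),proj("side",(607-d[0],186.6-d[1],z)).round(1), proj("top",(607,186.6,z)).round(1), ray("top",205.6,192.7,z).round(1))
t=cv2.imread('pics/t11.png'); hsv=cv2.cvtColor(t,cv2.COLOR_BGR2HSV)
for b in blobs("top",t,(105,150,80),(125,255,255),54,amin=5):
    if 195<b[0][0]<215: print(b)
h=cv2.inRange(hsv,(100,120,100),(128,255,255)); ys,xs=np.where(h>0); print([(int(x),int(y)) for x,y in zip(xs,ys) if not(195<x<216 and 180<y<205)][::10])
E
```

```text
14 [241.3 269.5] [241.7 261.5] [207.1 193.8] [610.7 191.7  14. ]
34 [241.1 264.5] [241.6 256.4] [206.1 193.3] [609.  188.5  34. ]
54 [241.  259.4] [241.5 251.3] [205.2 192.8] [607.3 185.2  54. ]
([205.4, 193.0], 32, [203, 190, 6, 7], [606.4, 186.0])
[(325, 178), (325, 179), (262, 180), (328, 180), (322, 181), (333, 181), (323, 182), (334, 182), (324, 183), (336, 183), (323, 184), (336, 184), (323, 185), (336, 185), (326, 186), (337, 186), (327, 187), (337, 187), (328, 188), (338, 188), (325, 189), (335, 189), (323, 190), (335, 190), (324, 191), (255, 192), (332, 192), (324, 193), (334, 193), (328, 194), (323, 195), (333, 195), (331, 196), (328, 197)]
```

```bash
python3 - <<'E'
from m import *
for n in(4,8,11):
    t=cv2.imread(f'pics/t{n}.png')
    print(n,[b for b in blobs("top",t,(100,100,60),(128,255,255),54,amin=5) if 195<b[0][0]<215])
    s=cv2.imread(f'pics/s{n}.png'); print([s[y,241].tolist() for y in range(256,275)])
ims=[cv2.resize(cv2.imread(f'pics/t{n}.png')[180:208,190:222],(390,340),interpolation=cv2.INTER_CUBIC) for n in(8,11)]
cv2.imwrite('pics/cmp.png',np.hstack(ims))
E
```

```text
4 []
[[232, 239, 243], [208, 219, 227], [174, 186, 197], [171, 182, 192], [169, 181, 191], [176, 188, 198], [206, 217, 220], [228, 236, 232], [236, 242, 238], [236, 242, 237], [230, 238, 231], [211, 221, 212], [205, 217, 207], [206, 218, 208], [205, 217, 208], [205, 217, 208], [205, 218, 207], [206, 218, 208], [205, 218, 207]]
8 [([205.4, 193.1], 36, [202, 190, 8, 7], [605.8, 185.9])]
[[231, 238, 243], [209, 219, 228], [174, 186, 196], [171, 183, 192], [170, 181, 191], [178, 189, 198], [207, 212, 214], [226, 218, 207], [236, 214, 186], [242, 214, 179], [230, 193, 160], [183, 145, 121], [172, 135, 113], [172, 137, 115], [176, 149, 129], [192, 187, 171], [202, 215, 202], [206, 218, 208], [206, 218, 208]]
11 [([205.3, 192.8], 42, [202, 189, 8, 8], [607.0, 186.2])]
[[232, 239, 243], [208, 219, 226], [174, 187, 197], [172, 184, 193], [168, 180, 189], [177, 188, 197], [205, 210, 214], [225, 217, 206], [236, 213, 185], [240, 213, 180], [227, 191, 160], [182, 145, 122], [173, 137, 114], [172, 137, 114], [177, 149, 129], [192, 187, 171], [203, 216, 204], [205, 218, 208], [206, 217, 208]]
```

View pics/cmp.png

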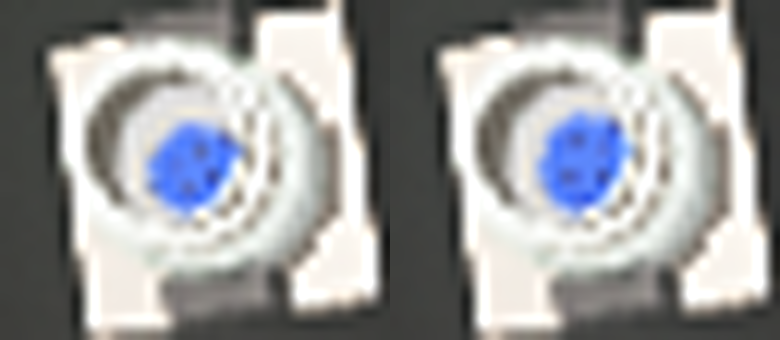

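Left is before the second drop, right is after. The canister top now sits higher (z≈54), so both blues are stacked in the jar. Orange is in the tray and the cap is flat on the mat. Now the cover.

Emit:
servo_tool:
  motion:
    - {"hand":-1,"travel":[-0.08,0.06,0],"spin":0}
    - {"hand":-1,"travel":[-0.16,0.12,0],"spin":0}
    - {"hand":-1,"travel":[-0.24,0.18,0],"spin":0}
    - {"hand":-1,"travel":[-0.32,0.24,0],"spin":0}
    - {"hand":-1,"travel":[-0.4,0.3,0],"spin":0}
    - {"hand":-1,"travel":[-0.48,0.36,0],"spin":0}
    - {"hand":-1,"travel":[-0.56,0.42,0],"spin":0}
    - {"hand":-1,"travel":[-0.64,0.48,0],"spin":0}
    - {"hand":-1,"travel":[-0.72,0.54,0],"spin":0}
    - {"hand":-1,"travel":[-0.8,0.6,0],"spin":0}
    - {"hand":-1,"travel":[-0.8,0.6,0],"spin":0}
    - {"hand":-1,"travel":[-0.8,0.6,0],"spin":0}
    - {"hand":-1,"travel":[-0.8,0.6,0],"spin":0}

```text
clock: 49.1
tcp_pos: [427.9, 167.9, 151.4]
orientation: [-0.001, -0.442, 0.897, -0.0]
wrist_force: [-0.4, -0.3, 0.5]
grip_width: 85.6
finger_force: 0.0
```

Emit:
servo_tool:
  motion:
    - {"hand":-1,"travel":[-0.08,0.06,0],"spin":0}
    - {"hand":-1,"travel":[-0.16,0.12,0],"spin":0}
    - {"hand":-1,"travel":[-0.222,0.171,0],"spin":0}
    - {"hand":-1,"travel":[-0.222,0.171,0.06],"spin":0}
    - {"hand":-1,"travel":[-0.222,0.171,0.06],"spin":0}
    - {"hand":-1,"travel":[-0.222,0.171,0.06],"spin":0}
    - {"hand":-1,"travel":[-0.222,0.171,0.06],"spin":0}

```text
clock: 49.8
tcp_pos: [428.8, 307.9, 123.3]
orientation: [0.0, -0.441, 0.897, 0.0]
wrist_force: [-0.1, 0.3, -0.3]
grip_width: 85.5
finger_force: 0.0
```

```bash
python3 -c "
from m import *
go(427.8,309.5,25)
im=snap('side','s12.png')
print(blobs('side',im,(22,100,100),(35,255,255),32,amin=8))
"
```

```text
travel [-0.0013, 0.0036, 0.1965] yang 142.4 j6 -0.29 tcp [428.8 307.9 123.3] w 85.5 t 49.8
[([312.0, 322.6], 105, [308, 316, 9, 14], [428.5, 314.8])]
```

Emit:
servo_tool:
  motion:
    - {"hand":-1,"travel":[-0.0013,0.0036,0.08],"spin":0}
    - {"hand":-1,"travel":[-0.0013,0.0036,0.16],"spin":0}
    - {"hand":-1,"travel":[-0.0013,0.0036,0.19],"spin":0}
    - {"hand":-1,"travel":[-0.0013,0.0036,0.196],"spin":0}
    - {"hand":-1,"travel":[-0.0013,0.0036,0.196],"spin":0}
    - {"hand":1,"travel":[-0.0013,0.0036,0.196],"spin":0}
    - {"hand":1,"travel":[-0.0013,0.0036,0.196],"spin":0}
    - {"hand":1,"travel":[-0.0013,0.0036,0.196],"spin":0}
    - {"hand":1,"travel":[-0.0013,0.0036,0.196],"spin":0}
    - {"hand":1,"travel":[-0.0013,0.0036,0.196],"spin":0}
    - {"hand":1,"travel":[-0.0013,0.0036,0.196],"spin":0}
    - {"hand":1,"travel":[-0.0013,0.0036,0.196],"spin":0}
    - {"hand":1,"travel":[-0.0013,0.0036,0.196],"spin":0}

```text
clock: 51.15
tcp_pos: [427.1, 310.7, 24.6]
orientation: [0.0, -0.442, 0.897, 0.0]
wrist_force: [-2.5, -1.2, 7.7]
grip_width: 15.7
finger_force: 58.4
```

Emit:
servo_tool:
  motion:
    - {"hand":-0.4,"travel":[0,0,0],"spin":0}
    - {"hand":-0.4,"travel":[0,0,0],"spin":0}
    - {"hand":-0.4,"travel":[0,0,0],"spin":0}
    - {"hand":-0.4,"travel":[0,0,0],"spin":0}
    - {"hand":-0.4,"travel":[0,0,0],"spin":0.19}
    - {"hand":-0.4,"travel":[0,0,0],"spin":0.38}
    - {"hand":-0.4,"travel":[0,0,0],"spin":0.57}
    - {"hand":-0.4,"travel":[0,0,0],"spin":0.76}
    - {"hand":-0.4,"travel":[0,0,0],"spin":0.95}
    - {"hand":-0.4,"travel":[0,0,0],"spin":1}
    - {"hand":-0.4,"travel":[0,0,0],"spin":1}

```text
clock: 52.25
tcp_pos: [427.0, 310.5, 24.1]
orientation: [-0.0, -0.065, 0.998, -0.0]
wrist_force: [-0.5, 0.0, -0.2]
grip_width: 59.7
finger_force: 0.0
```

Emit:
servo_tool:
  motion:
    - {"hand":-0.4,"travel":[0,0,0],"spin":0.19}
    - {"hand":-0.4,"travel":[0,0,0],"spin":0.38}
    - {"hand":-0.4,"travel":[0,0,0],"spin":0.57}
    - {"hand":-0.4,"travel":[0,0,0],"spin":0.76}
    - {"hand":-0.4,"travel":[0,0,0],"spin":0.95}
    - {"hand":-0.4,"travel":[0,0,0],"spin":1}
    - {"hand":-0.4,"travel":[0,0,0],"spin":1}
    - {"hand":1,"travel":[0,0,0],"spin":1}
    - {"hand":1,"travel":[0,0,0],"spin":1}
    - {"hand":1,"travel":[0,0,0],"spin":1}
    - {"hand":1,"travel":[0,0,0],"spin":1}
    - {"hand":1,"travel":[0,0,0],"spin":1}
    - {"hand":1,"travel":[0,0,0],"spin":1}
    - {"hand":1,"travel":[0,0,0],"spin":1}

```text
clock: 53.65
tcp_pos: [427.1, 310.6, 24.4]
orientation: [0.0, 0.321, 0.947, 0.0]
wrist_force: [-1.0, -1.2, 5.4]
grip_width: 15.6
finger_force: 58.5
```

Emit:
servo_tool:
  motion:
    - {"hand":1,"travel":[0,0,-0.08],"spin":0}
    - {"hand":1,"travel":[0,0,-0.16],"spin":0}
    - {"hand":1,"travel":[0,0,-0.24],"spin":0}
    - {"hand":1,"travel":[0,0,-0.28],"spin":0}
    - {"hand":1,"travel":[0,0,-0.28],"spin":0}
    - {"hand":1,"travel":[0,0,-0.28],"spin":0}

```text
clock: 54.25
tcp_pos: [427.0, 310.5, 163.8]
orientation: [0.0, 0.321, 0.947, -0.0]
wrist_force: [-0.9, 0.8, -1.1]
grip_width: 15.5
finger_force: 58.6
```

```bash
python3 -c "
from m import *
go(607,186.6,165)
im=snap('side','s13.png')
print(blobs('side',im,(22,100,100),(35,255,255),170,amin=4))
"
```

```text
travel [-0.4365, 0.0223, -0.0025] yang 52.5 j6 1.28 tcp [427.  310.5 163.8] w 15.5 t 54.25
[([324.1, 287.9], 20, [323, 282, 3, 12], [421.8, 319.2])]
```

Emit:
servo_tool:
  motion:
    - {"hand":1,"travel":[-0.08,0.004,0],"spin":0}
    - {"hand":1,"travel":[-0.16,0.008,0],"spin":0}
    - {"hand":1,"travel":[-0.24,0.012,0],"spin":0}
    - {"hand":1,"travel":[-0.32,0.016,0],"spin":0}
    - {"hand":1,"travel":[-0.4,0.02,0],"spin":0}
    - {"hand":1,"travel":[-0.4365,0.0223,0],"spin":0}
    - {"hand":1,"travel":[-0.4365,0.0223,0],"spin":0}
    - {"hand":1,"travel":[-0.4365,0.0223,0.04],"spin":0}
    - {"hand":1,"travel":[-0.4365,0.0223,0.06],"spin":0}
    - {"hand":1,"travel":[-0.4365,0.0223,0.06],"spin":0}
    - {"hand":1,"travel":[-0.4365,0.0223,0.06],"spin":0}
    - {"hand":1,"travel":[-0.4365,0.0223,0.06],"spin":0}

```text
clock: 55.5
tcp_pos: [607.0, 186.9, 134.8]
orientation: [0.0, 0.321, 0.947, 0.0]
wrist_force: [0.4, 0.2, -0.1]
grip_width: 15.5
finger_force: 58.7
```

```bash
python3 -c "
from m import *
go(607,186.6,119)
"
```

```text
travel [-0.0004, -0.0006, 0.0317] yang 52.5 j6 0.95 tcp [607.  186.9 134.8] w 15.5 t 55.5
```

Emit:
servo_tool:
  motion:
    - {"hand":1,"travel":[-0.0004,-0.0004,0.01],"spin":0}
    - {"hand":1,"travel":[-0.0004,-0.0004,0.018],"spin":0}
    - {"hand":1,"travel":[-0.0004,-0.0004,0.022],"spin":0}
    - {"hand":1,"travel":[-0.0004,-0.0004,0.025],"spin":0}
    - {"hand":1,"travel":[-0.0004,-0.0004,0.025],"spin":0}

```text
clock: 56.0
tcp_pos: [606.9, 186.3, 121.4]
orientation: [-0.0, 0.321, 0.947, -0.0]
wrist_force: [-0.1, -0.1, -0.1]
grip_width: 15.7
finger_force: 58.7
```

Emit:
servo_tool:
  motion:
    - {"hand":1,"travel":[0,0,0.003],"spin":0}
    - {"hand":1,"travel":[0,0,0.006],"spin":0}
    - {"hand":1,"travel":[0,0,0.006],"spin":0}

```text
clock: 56.3
tcp_pos: [607.0, 186.3, 118.6]
orientation: [-0.0, 0.321, 0.947, -0.0]
wrist_force: [0.4, -0.8, 0.5]
grip_width: 15.7
finger_force: 58.7
```

Emit:
servo_tool:
  motion:
    - {"hand":1,"travel":[0,0,0.001],"spin":0}
    - {"hand":1,"travel":[0,0,0.002],"spin":0}
    - {"hand":1,"travel":[0,0,0.002],"spin":0}

```text
clock: 56.6
tcp_pos: [607.1, 186.3, 118.4]
orientation: [0.0, 0.321, 0.947, 0.0]
wrist_force: [-2.7, -0.3, 8.9]
grip_width: 15.6
finger_force: 59.4
```

Seated: 8.9 N contact at the expected height. Release and retreat.

Emit:
servo_tool:
  motion:
    - {"hand":-0.4,"travel":[0,0,0],"spin":0}
    - {"hand":-0.4,"travel":[0,0,0],"spin":0}
    - {"hand":-0.4,"travel":[0,0,0],"spin":0}
    - {"hand":-0.4,"travel":[0,0,0],"spin":0}
    - {"hand":-0.4,"travel":[0,0,0],"spin":0}
    - {"hand":-0.4,"travel":[0,0,-0.06],"spin":0}
    - {"hand":-0.4,"travel":[0,0,-0.14],"spin":0}
    - {"hand":-0.4,"travel":[0,0,-0.2],"spin":0}
    - {"hand":-0.4,"travel":[0.08,0,-0.2],"spin":0}
    - {"hand":-0.4,"travel":[0.16,0,-0.2],"spin":0}
    - {"hand":-0.4,"travel":[0.24,0,-0.2],"spin":0}
    - {"hand":-0.4,"travel":[0.32,0,-0.2],"spin":0}
    - {"hand":-0.4,"travel":[0.4,0,-0.2],"spin":0}
    - {"hand":-0.4,"travel":[0.4,0,-0.2],"spin":0}
    - {"hand":-0.4,"travel":[0.4,0,-0.2],"spin":0}

```text
clock: 58.1
tcp_pos: [447.9, 308.5, 217.9]
orientation: [0.0, 0.321, 0.947, 0.0]
wrist_force: [0.2, -1.6, -0.8]
grip_width: 59.7
finger_force: 0.0
```

```bash
python3 look.py 14; python3 - <<'E'
from m import *
go(607,187,118)
for cam in("top","side"):
    im=cv2.imread(f'pics/{cam[0]}14.png')
    print(cam,blobs(cam,im,(22,100,100),(35,255,255),130,amin=4))
    print("expect",proj(cam,(607,186.6,130)).round(1),proj(cam,(607,186.6,118)).round(1))
    print("navy",[b for b in blobs(cam,im,(100,80,20),(125,255,255),60,amin=20) if 500<b[3][0]<700])
E
```

```text
top orange ([361.4, 247.3], 53, [358, 244, 8, 8], [424.3, -329.9])
travel [-0.3977, 0.0011, 0.1994] yang 52.5 j6 1.26 tcp [448.9 307.7 217.7] w 59.7 t 58.2
top [([201.2, 190.8], 29, [199, 188, 6, 7], [606.9, 186.8])]
expect [201.3 190.7] [201.9 191.1]
navy [([327.4, 187.5], 350, [317, 177, 22, 22], [620.9, -215.1]), ([263.5, 188.5], 283, [254, 179, 20, 20], [619.3, -6.3])]
side [([240.5, 238.0], 96, [237, 231, 8, 14], [605.2, 197.7])]
expect [240.7 234.1] [240.8 237.6]
navy [([264.2, 147.2], 410, [254, 134, 21, 25], [622.7, -247.8]), ([249.8, 205.9], 453, [240, 192, 22, 28], [617.4, 25.3])]
```

```bash
python3 -c "
from plant import r
print(r.hand_in())"
```

```text
the job is handed in; nothing more can be done
None
```

The job is finished and handed in at about 58 s: cap flat on the mat, both blue canisters in the green-plate jar, its cover seated, the one orange canister in the tray, and the red-plate jar, beaker, wash bottle and box left untouched. `hand_in()` returned no verdict, so I know these only from the camera and force checks.

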